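# Set out the gingerbread street

### The arm

A 6-joint arm with a two-finger parallel gripper is mounted at the origin on the work surface. World frame = base frame: x ahead of the robot, y to its left, z up, the work surface at z = 0. Lengths are in m, angles in degrees, forces in N, time in s.
With the tool pointing down it reaches from about 0.375 to 0.9 m from the base axis. Payload 3.1 kg.
Tool frame: the origin (TCP) lies midway between the tips of the shut fingers; the grasp point (between the pads) lies 19 mm behind it (bot.hold_point_z is the distance from the TCP to the grasp point, in m); z points along the fingers, y is the line along which they close (so a half turn about z gives the same grasp; the last joint's range is limited). The gripper opens to 87 mm and grips with 3 to 60 N. Pads are 19 mm wide; open, the fingers measure 117 mm over their backs; the gripper's body (75 mm by 190 mm) begins 51 mm behind the grasp point.
Start: joints at [58.986, 30.224, 82.088, -0, 67.689, -10.227], TCP at [0.222, 0.584, 0.184] pointing down, gripper open.
Joint ranges: [-176.69, 176.69], [-43.24, 126.21], [12.49, 139.97], [-82, 262], [0, 151.66], [-163.58, 163.58]. Speed limits (degrees/s): [159.86, 159.86, 180, 180, 180, 180].

### API

Orientations are given as a 3x3 rotation matrix whose columns are the frame's x, y, z axes.
In Python, from rig import read_state, optics, order, bot gives the robot as it stands.
- The arm moves only by the tool drive_tool, never from a script. Its argument "steps" is a list of rows, each a list of 7 numbers: the finger opening in mm, from 0 to 87, then the shift along the tool's x, y, z normalised to -1 to 1, where 1 is 0.12 m, then the turn, a rotation vector about the tool's x, y, z normalised to -1 to 1, where 1 is 1.5 rad. In form: [[jaw, tx, ty, tz, ax, ay, az], ...]. A call has 1 to 8 rows; each row is the pose to reach, as a shift and turn from the pose commanded when the call began, along the tool's axes at that moment; what a row does not reach only later rows make up. A row lasts 1/10 s, in which the tool goes at most 50 mm and 8.59 degrees, less where a joint would pass 70% of its speed; a pose out of reach is approached as far as the arm can. A call with a number of a shift or a turn outside -1 to 1 is refused whole. A call with a gripper value outside its range is refused whole. The fingers move at their own pace and stop on an object; the grip force is fixed at half the most. Time passes only in rows, so rows that repeat a pose let the fingers close. It gives the time, the measured TCP pose, the force, the opening and the grip force at its end, in the units of the state.
- read_state(): the state, without advancing time (a new reading comes with each control period).
- optics.capture(name): name is "scene" or "top" or "wrist"; returns a dict with "color" (420x560x3 uint8, blue, green, red), "range_z" (420x560 float32, m along the optical axis (not along the pixel's ray), 0 where there is no reading), "fx", "fy", "cx", "cy" (pixels), "rvec" (rotation vector, rad) and "tvec" (3), from world to camera coordinates, as OpenCV has them. Camera axes: x right, y down, z forward; pixel columns grow to the right and rows downward; lengths in m; the calibration is good to about 2 mm. The wrist camera is an equidistant fisheye: a pixel r from the principal point sees the ray r / f radians off the axis. A picture is of the moment at which its call begins.
- order.hand_in(): hands the job in; it is judged then, once.
The state is a dict: "time_s": time; "joint_positions": joint angles; "qvel": joint speeds; "tau": joint torques, N m; "position": TCP position; "tcp_rot": TCP orientation; "force": force on the tool from outside, world axes, zero at the start; "moment": the same for the moment, N m; "opening": opening from 0.0 (shut) to 1.0 (fully open); "grasp_force": force on a finger pad.
Only numpy, scipy, OpenCV 4.12 (cv2) and the standard library are available. Lean on these libraries where they do the work, as an engineer would, in place of code of your own. Each camera call takes 0.05 s, during which the arm holds its last target. There are 200 camera calls.

### The job

Set out the gingerbread street on the plywood display board: seat the wooden entrance gate fully home over the two dowels at the end of the board, and stand the four gingerbread houses on the white plots, one to a plot, in order of height, from the shortest beside the gate to the tallest at the far end by the cone tree. Centre each house on its plot with a gable end facing square across the board (front and back are alike); gingerbread is brittle, so never let a piece topple. The order of work is yours.

Things in the scene. Friction and masses are not known exactly. Their poses are not given: they have to be found in the camera images.
- house_60: loose gingerbread house, white icing, 45 degree roof, 60 mm tall to the ridge: the shortest of four. Walls 40 mm wide along its y, 40 mm deep along its x. The gable ends (+x and -x, alike) are flat and flush from ground to ridge: pinch across these 40 mm, fingers closing along x. The roof overhangs the sides by 6 mm, eaves about 30 mm up. Origin: centre of the underside, z up.
- house_80: loose gingerbread house, white icing, 45 degree roof, 80 mm tall to the ridge: the second shortest of four. Walls 46 mm wide along its y, 44 mm deep along its x. The gable ends (+x and -x, alike) are flat and flush from ground to ridge: pinch across these 44 mm, fingers closing along x. The roof overhangs the sides by 6 mm, eaves about 47 mm up. Origin: centre of the underside, z up.
- house_100: loose gingerbread house, white icing, 45 degree roof, 100 mm tall to the ridge: the second tallest of four. Walls 52 mm wide along its y, 48 mm deep along its x. The gable ends (+x and -x, alike) are flat and flush from ground to ridge: pinch across these 48 mm, fingers closing along x. The roof overhangs the sides by 6 mm, eaves about 64 mm up. Origin: centre of the underside, z up.
- house_120: loose gingerbread house, white icing, 45 degree roof, 120 mm tall to the ridge: the tallest of four. Walls 58 mm wide along its y, 52 mm deep along its x. The gable ends (+x and -x, alike) are flat and flush from ground to ridge: pinch across these 52 mm, fingers closing along x. The roof overhangs the sides by 6 mm, eaves about 81 mm up. Origin: centre of the underside, z up.
- plot_a: fixed white card, one of four alike plots in a straight row on the plywood display board (10 mm thick), 80 mm apart centre to centre: 70 mm along its x (across the board), 64 mm along its y (along the row), 2 mm thick. Letters are dealt at random: read its place in the row from its position. Origin: centre of the underside, on the board; its top is 2 mm higher.
- plot_b: fixed white card, one of four alike plots in a straight row on the plywood display board (10 mm thick), 80 mm apart centre to centre: 70 mm along its x (across the board), 64 mm along its y (along the row), 2 mm thick. Letters are dealt at random: read its place in the row from its position. Origin: centre of the underside, on the board; its top is 2 mm higher.
- plot_c: fixed white card, one of four alike plots in a straight row on the plywood display board (10 mm thick), 80 mm apart centre to centre: 70 mm along its x (across the board), 64 mm along its y (along the row), 2 mm thick. Letters are dealt at random: read its place in the row from its position. Origin: centre of the underside, on the board; its top is 2 mm higher.
- plot_d: fixed white card, one of four alike plots in a straight row on the plywood display board (10 mm thick), 80 mm apart centre to centre: 70 mm along its x (across the board), 64 mm along its y (along the row), 2 mm thick. Letters are dealt at random: read its place in the row from its position. Origin: centre of the underside, on the board; its top is 2 mm higher.
- gate: loose wooden gate, standing: two posts 84 mm apart along its x under a beam 120 mm long (x), 24 mm thick (y), 20 mm high, top at 100 mm; pinch the beam's middle, fingers closing along y. The feet, 34 (x) by 42 (y) by 28 mm high, have upright holes 16 mm wide, 28 mm deep, from below at x = +-42 mm. Same either way round. Origin: centre of the underside, between the holes, z up.
- dowel_base: wooden strip fixed on the board in line with the plots, 80 mm beyond one end plot (which end varies; a 112 mm cone tree is at the other): 120 mm along its x (across the board), 50 along y, 6 thick, with upright dowels at x = +-42 mm, 12 mm thick, 24 tall, the top 9 tapering to 4. Origin: centre of the underside, on the board, z up. Gate home: its origin 6 mm above this one, x along x.
Things that resemble listed ones, but are neither listed nor needed, are in the scene too. Leave any blue or yellow look-alike of the house_100 alone.

How it is judged:
By the outcome, as a careful person would: the job done as asked, in the order asked, and still so for the second after the job is handed in, with the robot touching nothing.
It also fails if it takes over 141 s, if anything falls off the work surface, if the arm or the gripper's body presses on something with over 40 N, if the wrist force passes 120 N, or if a joint passes its speed limit or range.

## Working session

There is one attempt and no reset: what is moved stays moved. The work goes in short steps, Python scripts to look and compute and a tool call to move; the robot and the scene stay as the last step left them, time stands still between calls to the robot, and variables do not carry over. Pictures are saved under pics/ and viewed, at most 14 in all, crops included, and the job is handed in when it is done.

Besides the shell and the picture viewer there is one more tool, called after "Call:" as name([rows], argument=value, ...), one row to a line, values as JSON. drive_tool: Moves the arm, as the interface text tells. Scaled input: -1 to 1 covers 0.12 m each way for a shift and 1.5 rad each way for a turn. Its arguments: {"type":"object","properties":{"steps":{"type":"array"}},"required":["steps"]}

```bash
ls; mkdir -p pics
python3 - <<'E'
from rig import read_state, optics, order, bot
import cv2,numpy as np
s=read_state();print({k:np.round(v,3).tolist() for k,v in s.items()})
for n in("scene","top"):
    c=optics.capture(n);cv2.imwrite(f"pics/{n}0.png",c["color"]);np.savez(f"{n}0.npz",**c)
    R=cv2.Rodrigues(c["rvec"])[0];print(n,c["fx"],c["cx"],c["cy"],(-R.T@np.ravel(c["tvec"])).round(3),R.round(3).tolist(),(c["range_z"]>0).mean())
E
```

```text
pics
{'time_s': 0.0, 'joint_positions': [58.987, 30.278, 82.155, 0.0, 67.689, -10.228], 'qvel': [-0.035, -0.059, -0.123, 0.021, 0.108, -0.067], 'tau': [-0.0, -44.004, -17.659, 0.063, 0.058, -0.0], 'position': [0.221, 0.584, 0.183], 'tcp_rot': [[-0.935, 0.355, -0.001], [0.355, 0.935, -0.002], [0.0, -0.002, -1.0]], 'force': [-0.35, 0.635, -0.158], 'moment': [-0.023, -0.027, -0.014], 'grasp_force': 0.0, 'opening': 1.0}
scene 456.13632730951406 277.18935009216653 208.69243696349056 [1.278 0.14  0.945] [[-0.163, 0.987, -0.011], [0.723, 0.112, -0.682], [-0.671, -0.119, -0.731]] 0.9959183673469387
top 434.7714896336392 283.1380132713767 207.54816848579026 [0.226 0.005 1.184] [[0.026, -1.0, 0.002], [-0.978, -0.026, -0.209], [0.209, 0.004, -0.978]] 0.9958418367346938
```

View pics/scene0.png

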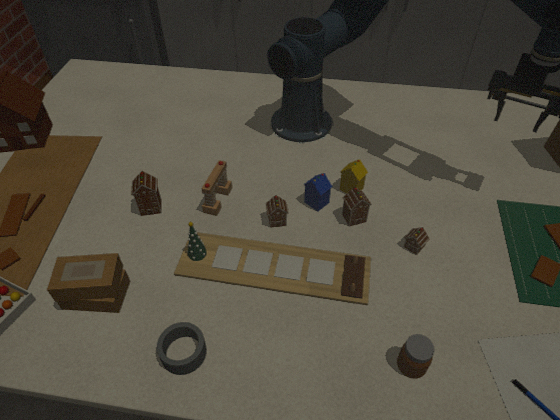

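View pics/top0.png

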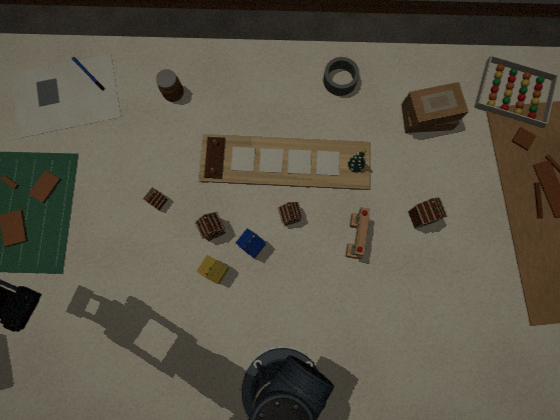

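The pictures show the plots as white squares at top-view (243..328, 160), with the dowel base at (213,158) and the tree at (357,160). The houses are at (156,199), (210,225), (290,213) and (427,212), the gate is at (360,233), and the blue and yellow look-alikes sit by (210,225). Next I'll measure these from both views.

```bash
cat > h.py <<'E'
import numpy as np, cv2
def load(n): return dict(np.load(n))
def cloud(c):
    R=cv2.Rodrigues(c["rvec"])[0];t=np.ravel(c["tvec"])
    v,u=np.mgrid[:420,:560];z=c["range_z"]
    P=np.stack([(u-c["cx"])/c["fx"]*z,(v-c["cy"])/c["fy"]*z,z],-1)
    W=(P-t)@R; W[z<=0]=np.nan
    return W
def onplane(c,uv,h):
    R=cv2.Rodrigues(c["rvec"])[0];t=np.ravel(c["tvec"]);uv=np.atleast_2d(uv).astype(float)
    d=np.c_[(uv[:,0]-c["cx"])/c["fx"],(uv[:,1]-c["cy"])/c["fy"],np.ones(len(uv))]@R
    o=-R.T@t; s=(h-o[2])/d[:,2]
    return o+d*s[:,None]
E
python3 - <<'E'
from h import *
for n in("top0.npz","scene0.npz"):
    c=load(n);W=cloud(c);print(n)
    z=W[...,2]; roi=(W[...,0]>.25)&(W[...,0]<.85)&(abs(W[...,1])<.6)
    print("table z",np.nanmedian(z[roi]))
    m=(roi&(z>.018)).astype(np.uint8)
    k,L,st,ce=cv2.connectedComponentsWithStats(m)
    for i in range(1,k):
        if st[i,4]<25: continue
        q=W[L==i]; hi=q[q[:,2]>np.percentile(q[:,2],98)-.6*(np.percentile(q[:,2],98))]
        r=cv2.minAreaRect((hi[:,:2]*1000).astype(np.float32))
        print(ce[i].round(),st[i,4],"zmax",np.percentile(q[:,2],98).round(4),"ctr",np.round(r[0],1),"size",np.round(r[1],1),"ang",round(r[2],1),c["color"][L==i].mean(0).round())
    b=c["color"].astype(int)
    w=(roi&(b.min(-1)>125)).astype(np.uint8) if 0 else None
    hsv=cv2.cvtColor(c["color"],cv2.COLOR_BGR2HSV)
    wm=(roi&(z>.006)&(z<.02)&(hsv[...,1]<50)&(hsv[...,2]>130)).astype(np.uint8)
    k,L,st,ce=cv2.connectedComponentsWithStats(wm)
    for i in range(1,k):
        if st[i,4]<150: continue
        zz=np.median(z[L==i]);cn=cv2.findContours((L==i).astype(np.uint8),0,2)[0][0][:,0]
        r=cv2.minAreaRect((onplane(c,cn,.012)[:,:2]*1000).astype(np.float32))
        print("plot",ce[i].round(1),st[i,4],zz.round(4),np.round(r[0],1),np.round(r[1],1),round(r[2],1),(onplane(c,ce[i],.012)[0]*1000).round(1))
E
```

```text
top0.npz
table z 0.0002653690717634607
[169.  84.] 598 zmax 0.0884 ctr [814.1 341.6] size [62.3 59.2] ang 65.0 [40. 46. 54.]
[340.  86.] 273 zmax 0.0515 ctr [ 833.8 -147.8] size [90.9 31.1] ang 89.7 [35. 39. 39.]
[435. 107.] 2442 zmax 0.1052 ctr [ 755.7 -401.6] size [100.1 148.2] ang 13.0 [37. 54. 68.]
[487. 102.] 128 zmax 0.0332 ctr [ 811.3 -578.4] size [61.5 58.3] ang 72.1 [56. 73. 80.]
[494.  95.] 30 zmax 0.0256 ctr [ 822.1 -591.4] size [16.2 16.6] ang 83.1 [23. 44. 84.]
[215. 142.] 28 zmax 0.0393 ctr [657.6 211.6] size [18.5 22.1] ang 38.1 [21. 33. 46.]
[358. 161.] 281 zmax 0.1295 ctr [ 604.  -191.8] size [33.  24.9] ang 57.7 [32. 43. 39.]
[213. 171.] 27 zmax 0.039 ctr [572.2 205.7] size [28.6 10.6] ang 49.3 [21. 33. 47.]
[155. 198.] 285 zmax 0.0612 ctr [488.9 358.6] size [51.7 41.2] ang 56.6 [27. 38. 52.]
[428. 212.] 720 zmax 0.1194 ctr [ 463.1 -373.4] size [53.7 70.1] ang 19.1 [24. 35. 51.]
[290. 212.] 417 zmax 0.0805 ctr [455.2 -10.2] size [45.8 57.3] ang 17.1 [28. 40. 54.]
[359. 233.] 703 zmax 0.1057 ctr [ 402.5 -191.5] size [ 25.3 120.3] ang 81.6 [49. 69. 93.]
[210. 226.] 56
[... 1064 characters left out ...]
0.]
[ 88. 281.] 3718 zmax 0.1047 ctr [ 758.9 -398.4] size [102.1 145.4] ang 10.5 [34. 52. 65.]
[355. 259.] 35 zmax 0.0421 ctr [572.9 211.9] size [10.2 16.4] ang 26.7 [34. 50. 62.]
[ 21. 299.] 183 zmax 0.033 ctr [ 803.  -559.3] size [85.4 44.1] ang 28.7 [61. 70. 73.]
[353. 287.] 36 zmax 0.0395 ctr [657.8 210. ] size [11.7 15.1] ang 11.5 [34. 48. 60.]
[ 14. 295.] 48 zmax 0.0257 ctr [ 801.1 -581.7] size [18.2 17.5] ang 86.5 [11. 76. 92.]
[  6. 303.] 46 zmax 0.0255 ctr [ 824.1 -589.9] size [17.4 17.8] ang 29.6 [14. 44. 86.]
[184. 330.] 413 zmax 0.0508 ctr [ 833.8 -145.8] size [91.3 32. ] ang 89.7 [45. 50. 50.]
[416. 354.] 1144 zmax 0.0876 ctr [818.9 342.7] size [60.3 60.4] ang 25.8 [46. 53. 59.]
```

Run:
```python
from h import *
for n in("top0.npz","scene0.npz"):
    c=load(n);W=cloud(c);print(n)
    z=W[...,2]; roi=(W[...,0]>.5)&(W[...,0]<.75)&(W[...,1]>-.2)&(W[...,1]<.26)
    hsv=cv2.cvtColor(c["color"],cv2.COLOR_BGR2HSV)
    b=roi&(z>.005)&(z<.02)
    wm=(b&(hsv[...,1]<75)&(hsv[...,2]>85)).astype(np.uint8)
    k,L,st,ce=cv2.connectedComponentsWithStats(wm);C=[]
    for i in range(1,k):
        if st[i,4]<150: continue
        cn=cv2.findContours((L==i).astype(np.uint8),0,2)[0][0][:,0]
        r=cv2.minAreaRect((onplane(c,cn,.012)[:,:2]*1000).astype(np.float32))
        C.append(onplane(c,ce[i],.012)[0]*1000)
        print("plot",ce[i].round(1),st[i,4],np.median(z[L==i]).round(4),np.round(r[0],1),np.round(r[1],1),round(r[2],1),C[-1].round(1))
    C=np.array(sorted(C,key=lambda p:-p[1]))[:,:2]
    d=np.linalg.svd(C-C.mean(0))[2][0];print(C.mean(0),np.degrees(np.arctan2(*d[::-1])))
    print("med HSV",np.median(hsv[b],0), "board z", np.median(z[b]))
    # dark strip
    dm=((W[...,1]>.16)&(z>.008)&(z<.022)&roi&(hsv[...,2]<60)).astype(np.uint8)
    cn=max(cv2.findContours(dm,0,2)[0],key=len)[:,0]
    r=cv2.minAreaRect((onplane(c,cn,.016)[:,:2]*1000).astype(np.float32));print("strip",r)
    # dowel tops
    q=W[(W[...,1]>.16)&roi&(z>.03)]
    for g in(q[q[:,0]<.615],q[q[:,0]>.615]): print("dowel",len(g),np.round(1000*np.c_[g.mean(0),np.median(g,0),g.max(0)].T,1).tolist())
```

```text
top0.npz
plot [242.6 158.6] 549 0.0116 [613.  127.7] [71.  65.1] 1.5 [614.1 127.5  12. ]
plot [270.8 159.8] 548 0.0115 [612.7  47.8] [65.3 70.2] 88.5 [612.4  47.8  12. ]
plot [299.1 161.3] 548 0.0115 [610.5 -32.2] [65.3 70.9] 88.8 [610.3 -32.1  12. ]
plot [327.4 162.5] 546 0.0115 [ 609.  -112.4] [68.6 65.2] 0.6 [ 608.8 -112.1   12. ]
[611.41880543   7.77344732] 88.7216671015692
med HSV [ 19. 105. 110.] board z 0.010548601916268625
strip ((614.5971069335938, 206.49649047851562), (49.916595458984375, 121.46148681640625), 89.07827758789062)
dowel 12 [[573.3, 206.9, 35.5], [573.1, 207.5, 35.1], [577.3, 210.9, 39.1]]
dowel 13 [[657.1, 204.8, 34.4], [656.6, 205.0, 33.1], [661.6, 210.6, 41.5]]
scene0.npz
plot [227.  257.3] 563 0.0121 [ 607.6 -111.9] [64.8 71.4] 88.5 [ 607.8 -111.5   12. ]
plot [257.7 261.9] 574 0.0119 [609.3 -31.7] [64.4 71.1] 88.3 [610.  -31.5  12. ]
plot [289.  266.5] 585 0.0121 [610.7  48.3] [64.8 69.5] 88.5 [611.6  48.6  12. ]
plot [320.7 271.2] 608 0.0118 [613.4 128. ] [64.7 71.6] 88.8 [613.7 128.3  12. ]
[610.77325608   8.47169532] -91.38241278721313
med HSV [ 20. 110. 101.] board z 0.010894721379898463
strip ((617.2341918945312, 206.43190002441406), (50.82689666748047, 120.75563049316406), 88.7611312866211)
dowel 18 [[574.7, 209.4, 35.0], [575.0, 209.4, 34.3], [577.9, 213.7, 42.5]]
dowel 20 [[658.8, 207.4, 35.0], [658.6, 207.2, 35.2], [663.6, 212.8, 39.6]]
```

```bash
cat > plan.py <<'E'
# plan.py: print normalised moves for world TCP waypoints (mm, deg of tool y); cmd pose kept in cmd.json
import sys,json,os,numpy as np
cmd=json.load(open("cmd.json")) if os.path.exists("cmd.json") else [222,584,184,69.2127]
for a in sys.argv[1:]:
    T=np.array([float(v) for v in a.split(",")])
    D=T-cmd;n=int(np.ceil(max(np.linalg.norm(D[:3])/118,abs(D[3])/62,1e-6)))
    start=np.array(cmd,float)
    for i in range(1,n+1):
        g=start+D*i/n;c=np.array(cmd,float);d=g-c;p=np.radians(c[3])
        r=np.round([(-d[0]*np.sin(p)+d[1]*np.cos(p))/120,(d[0]*np.cos(p)+d[1]*np.sin(p))/120,-d[2]/120,-d[3]/np.degrees(1.5)],3)
        t=r[:3]*120
        cmd=[c[0]-t[0]*np.sin(p)+t[1]*np.cos(p),c[1]+t[0]*np.cos(p)+t[1]*np.sin(p),c[2]-t[2],c[3]-r[3]*np.degrees(1.5)]
        print(a,f"{i}/{n}  [{r[0]:.3f},{r[1]:.3f},{r[2]:.3f},0,0,{r[3]:.3f}]")
json.dump(list(cmd),open("cmd.json","w"));print("cmd",np.round(cmd,2))
E
python3 plan.py 488.7,359.9,110,-33.7 488.7,359.9,17,-33.7
```

```text
488.7,359.9,110,-33.7 1/4  [-0.685,-0.239,0.154,0,0,0.299]
488.7,359.9,110,-33.7 2/4  [-0.721,0.081,0.154,0,0,0.300]
488.7,359.9,110,-33.7 3/4  [-0.614,0.387,0.155,0,0,0.299]
488.7,359.9,110,-33.7 4/4  [-0.385,0.615,0.154,0,0,0.299]
488.7,359.9,17,-33.7 1/1  [-0.000,0.001,0.775,0,0,0.000]
cmd [488.75 359.88  16.96 -33.66]
```

Call:
drive_tool([
  [87,-0.685,-0.239,0.154,0,0,0.299],
  [87,-0.685,-0.239,0.154,0,0,0.299],
  [87,-0.685,-0.239,0.154,0,0,0.299],
  [87,-0.685,-0.239,0.154,0,0,0.299],
  [87,-0.685,-0.239,0.154,0,0,0.299],
])

```text
time_s: 0.6
position: [0.2882, 0.5284, 0.1651]
tcp_rot: [[-0.691, 0.723, -0.0], [0.723, 0.691, -0.0], [0.0, -0.0, -1.0]]
force: [-0.4, 0.5, -0.5]
opening: 0.998
grasp_force: 0.0
```

Call:
drive_tool([
  [87,-0.721,0.081,0.154,0,0,0.3],
  [87,-0.721,0.081,0.154,0,0,0.3],
  [87,-0.721,0.081,0.154,0,0,0.3],
  [87,-0.721,0.081,0.154,0,0,0.3],
  [87,-0.721,0.081,0.154,0,0,0.3],
])

```text
time_s: 1.1
position: [0.3544, 0.473, 0.147]
tcp_rot: [[-0.31, 0.951, 0.0], [0.951, 0.31, 0.0], [0.0, 0.0, -1.0]]
force: [-1.0, 0.8, 0.2]
opening: 0.997
grasp_force: 0.0
```

Call:
drive_tool([
  [87,-0.614,0.387,0.155,0,0,0.299],
  [87,-0.614,0.387,0.155,0,0,0.299],
  [87,-0.614,0.387,0.155,0,0,0.299],
  [87,-0.614,0.387,0.155,0,0,0.299],
  [87,-0.614,0.387,0.155,0,0,0.299],
])

```text
time_s: 1.6
position: [0.4209, 0.4172, 0.1285]
tcp_rot: [[0.132, 0.991, 0.0], [0.991, -0.132, 0.0], [0.0, -0.0, -1.0]]
force: [-1.3, -0.2, 0.4]
opening: 0.998
grasp_force: 0.0
```

Call:
drive_tool([
  [87,-0.385,0.615,0.154,0,0,0.299],
  [87,-0.385,0.615,0.154,0,0,0.299],
  [87,-0.385,0.615,0.154,0,0,0.299],
  [87,-0.385,0.615,0.154,0,0,0.299],
  [87,-0.385,0.615,0.154,0,0,0.299],
  [87,-0.385,0.615,0.154,0,0,0.299],
  [87,-0.385,0.615,0.154,0,0,0.299],
])

```text
time_s: 2.3
position: [0.4876, 0.3612, 0.11]
tcp_rot: [[0.551, 0.834, 0.0], [0.834, -0.551, 0.0], [0.0, 0.0, -1.0]]
force: [-0.5, 0.8, -0.6]
opening: 1.003
grasp_force: 0.0
```

Run:
```python
from rig import read_state, optics
import cv2,numpy as np
s=read_state();print(s["time_s"],np.round(s["position"],4),np.round(s["tcp_rot"],3).tolist(),np.round(s["joint_positions"],1))
c=optics.capture("wrist");cv2.imwrite("pics/w1.png",c["color"]);np.savez("w1.npz",**c)
R=cv2.Rodrigues(c["rvec"])[0];print(c["fx"],c["cx"],c["cy"],(-R.T@np.ravel(c["tvec"])).round(4),R.round(3).tolist())
```

```text
2.3 [0.4876 0.3612 0.11  ] [[0.551, 0.834, 0.0], [0.834, -0.551, 0.0], [0.0, 0.0, -1.0]] [26.  34.  88.7  0.  57.3 59.4]
325.19226210127806 278.82687217365685 213.53375352394076 [0.5285 0.4228 0.3125] [[0.834, -0.551, 0.002], [-0.531, -0.803, 0.271], [-0.148, -0.227, -0.963]]
```

View pics/w1.png

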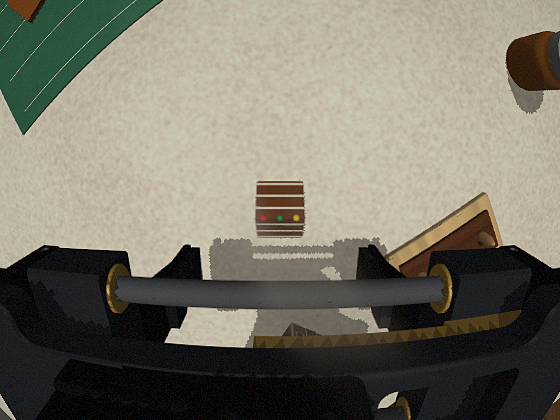

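The wrist view shows house_60 at (280,210), centred between the finger pads at (185,270) and (372,270) and square to them. Next I'll check its centre numerically.

```bash
cat >> h.py <<'E'
def wcloud(c):
    R=cv2.Rodrigues(c["rvec"])[0];t=np.ravel(c["tvec"])
    v,u=np.mgrid[:420,:560];x=(u-c["cx"])/c["fx"];y=(v-c["cy"])/c["fy"];r=np.hypot(x,y)+1e-9
    k=np.tan(r)/r;z=c["range_z"];P=np.stack([x*k*z,y*k*z,z],-1);W=(P-t)@R;W[z<=0]=np.nan
    return W
def wristmeasure(c,x0,y0,hmin,rad=.05):
    W=wcloud(c);m=(np.hypot(W[...,0]-x0,W[...,1]-y0)<rad)&(W[...,2]>hmin)&(np.arange(420)[:,None]<245)
    k,L,st,ce=cv2.connectedComponentsWithStats(m.astype(np.uint8));i=1+np.argmax(st[1:,4]);q=W[L==i]
    r=cv2.minAreaRect((q[:,:2]*1000).astype(np.float32))
    print("zmax",np.percentile(q[:,2],99).round(4),"rect",np.round(r[0],1),np.round(r[1],1),round(r[2],1))
E
python3 - <<'E'
from h import *
from rig import read_state
print(read_state()["position"])
c=load("w1.npz");W=wcloud(c)
print("table",np.nanmedian(W[100:170,220:330,2]))
for h in(.03,.035,.05): wristmeasure(c,.4887,.36,h)
E
```

```text
[0.48781222 0.36102047 0.11003041]
table 0.0014423697303670214
zmax 0.0622 rect [488.3 360.3] [51.7 41.5] 56.5
zmax 0.0622 rect [488.3 360.3] [51.6 41.5] 56.5
zmax 0.0626 rect [488.4 360.7] [24.7 41.6] 54.9
```

Call:
drive_tool([
  [87,0,0.001,0.2,0,0,0],
  [87,0,0.001,0.4,0,0,0],
  [87,0,0.001,0.6,0,0,0],
  [87,0,0.001,0.7,0,0,0],
  [87,0,0.001,0.775,0,0,0],
  [87,0,0.001,0.775,0,0,0],
  [60,0,0.001,0.775,0,0,0],
  [48,0,0.001,0.775,0,0,0],
])

```text
time_s: 3.15
position: [0.4894, 0.3606, 0.0178]
tcp_rot: [[0.554, 0.832, 0.002], [0.832, -0.554, 0.001], [0.002, 0.001, -1.0]]
force: [0.8, -0.6, 0.1]
opening: 0.889
grasp_force: 0.0
```

Call:
drive_tool([
  [44,0,0,0,0,0,0],
  [42,0,0,0,0,0,0],
  [40,0,0,0,0,0,0],
  [30,0,0,0,0,0,0],
  [30,0,0,0,0,0,0],
  [30,0,0,0,0,0,0],
  [30,0,0,0,0,0,0],
  [30,0,0,0,0,0,0],
])

```text
time_s: 3.95
position: [0.4885, 0.3602, 0.0168]
tcp_rot: [[0.554, 0.832, -0.0], [0.832, -0.554, 0.0], [0.0, -0.0, -1.0]]
force: [0.1, 0.1, 0.5]
opening: 0.433
grasp_force: 30.0
```

```bash
python3 plan.py 488.7,359.9,100,-33.66 613.9,128.1,100,-1.35 613.9,128.1,30,-1.35; python3 -c "
from rig import read_state
s=read_state();print(s['position'],s['tcp_rot'],s['opening']*87)"
```

```text
488.7,359.9,100,-33.66 1/1  [-0.000,-0.000,-0.692,0,0,-0.000]
613.9,128.1,100,-1.35 1/3  [-0.343,0.646,-0.000,0,0,-0.125]
613.9,128.1,100,-1.35 2/3  [-0.458,0.571,0.000,0,0,-0.126]
613.9,128.1,100,-1.35 3/3  [-0.557,0.475,0.000,0,0,-0.125]
613.9,128.1,30,-1.35 1/1  [0.000,-0.000,0.583,0,0,0.000]
cmd [613.9  128.05  30.04  -1.35]
[0.48850412 0.36022441 0.01678032] [[ 5.54338089e-01  8.32291585e-01 -3.02199084e-05]
 [ 8.32291585e-01 -5.54338087e-01  4.98948308e-05]
 [ 2.47750015e-05 -5.28103806e-05 -9.99999998e-01]] 37.66870982529974
```

Call:
drive_tool([
  [30,0,0,-0.1,0,0,0],
  [30,0,0,-0.2,0,0,0],
  [30,0,0,-0.35,0,0,0],
  [30,0,0,-0.5,0,0,0],
  [30,0,0,-0.6,0,0,0],
  [30,0,0,-0.692,0,0,0],
  [30,0,0,-0.692,0,0,0],
])

```text
time_s: 4.65
position: [0.4897, 0.3608, 0.1018]
tcp_rot: [[0.554, 0.832, 0.004], [0.832, -0.554, 0.002], [0.003, 0.002, -1.0]]
force: [0.1, -0.0, 0.3]
opening: 0.429
grasp_force: 30.0
```

Call:
drive_tool([
  [30,-0.068,0.13,0,0,0,-0.025],
  [30,-0.136,0.26,0,0,0,-0.05],
  [30,-0.204,0.39,0,0,0,-0.075],
  [30,-0.272,0.52,0,0,0,-0.1],
  [30,-0.343,0.646,0,0,0,-0.125],
])

```text
time_s: 5.15
position: [0.53, 0.2821, 0.0989]
tcp_rot: [[0.388, 0.922, -0.002], [0.922, -0.388, -0.001], [-0.001, -0.001, -1.0]]
force: [0.5, 0.1, 0.3]
opening: 0.437
grasp_force: 30.0
```

Call:
drive_tool([
  [30,-0.09,0.114,0,0,0,-0.025],
  [30,-0.18,0.228,0,0,0,-0.05],
  [30,-0.27,0.342,0,0,0,-0.075],
  [30,-0.36,0.456,0,0,0,-0.1],
  [30,-0.458,0.571,0,0,0,-0.126],
])

```text
time_s: 5.65
position: [0.5716, 0.2049, 0.0989]
tcp_rot: [[0.208, 0.978, -0.002], [0.978, -0.208, -0.0], [-0.001, -0.002, -1.0]]
force: [0.1, -0.1, -0.7]
opening: 0.432
grasp_force: 30.0
```

Call:
drive_tool([
  [30,-0.11,0.095,0,0,0,-0.025],
  [30,-0.22,0.19,0,0,0,-0.05],
  [30,-0.33,0.285,0,0,0,-0.075],
  [30,-0.45,0.38,0,0,0,-0.1],
  [30,-0.557,0.475,0,0,0,-0.125],
  [30,-0.557,0.475,0,0,0,-0.125],
  [30,-0.557,0.475,0,0,0,-0.125],
])

```text
time_s: 6.35
position: [0.6129, 0.1284, 0.099]
tcp_rot: [[0.025, 1.0, -0.002], [1.0, -0.025, 0.0], [0.0, -0.002, -1.0]]
force: [0.2, 0.5, 0.2]
opening: 0.434
grasp_force: 30.0
```

Call:
drive_tool([
  [30,0,0,0.1,0,0,0],
  [30,0,0,0.2,0,0,0],
  [30,0,0,0.3,0,0,0],
  [30,0,0,0.4,0,0,0],
  [30,0,0,0.5,0,0,0],
  [30,0,0,0.583,0,0,0],
  [30,0,0,0.583,0,0,0],
  [30,0,0,0.583,0,0,0],
])

```text
time_s: 7.15
position: [0.6137, 0.1284, 0.0292]
tcp_rot: [[0.023, 1.0, -0.0], [1.0, -0.023, -0.0], [-0.0, -0.0, -1.0]]
force: [-0.0, 0.3, -0.2]
opening: 0.44
grasp_force: 30.0
```

Call:
drive_tool([
  [30,0,0,0,0,0,0],
])

```text
time_s: 7.25
position: [0.614, 0.1283, 0.0298]
tcp_rot: [[0.024, 1.0, 0.001], [1.0, -0.024, -0.0], [-0.0, 0.001, -1.0]]
force: [-0.1, 0.5, -0.7]
opening: 0.441
grasp_force: 30.0
```

```bash
python3 plan.py 613.9,128.05,28.6,-1.35 613.9,128.05,125,-1.35 454.7,-9,125,16.2 454.7,-9,27,16.2
```

```text
613.9,128.05,28.6,-1.35 1/1  [-0.000,-0.000,0.012,0,0,0.000]
613.9,128.05,125,-1.35 1/1  [-0.000,-0.000,-0.803,0,0,0.000]
454.7,-9,125,16.2 1/2  [-0.586,-0.650,-0.000,0,0,-0.102]
454.7,-9,125,16.2 2/2  [-0.481,-0.731,-0.000,0,0,-0.102]
454.7,-9,27,16.2 1/1  [-0.000,-0.000,0.816,0,0,-0.000]
cmd [454.74  -8.98  27.04  16.19]
```

Call:
drive_tool([
  [30,0,0,0.006,0,0,0],
  [30,0,0,0.012,0,0,0],
  [30,0,0,0.012,0,0,0],
  [30,0,0,0.012,0,0,0],
])

```text
time_s: 7.65
position: [0.6137, 0.1283, 0.0284]
tcp_rot: [[0.024, 1.0, 0.0], [1.0, -0.024, -0.0], [-0.0, 0.0, -1.0]]
force: [0.4, 0.6, -0.8]
opening: 0.444
grasp_force: 30.0
```

Call:
drive_tool([
  [30,0,0,0.006,0,0,0],
  [30,0,0,0.006,0,0,0],
  [30,0,0,0.006,0,0,0],
])

```text
time_s: 7.95
position: [0.6138, 0.1283, 0.0277]
tcp_rot: [[0.023, 1.0, 0.0], [1.0, -0.023, -0.0], [-0.0, 0.0, -1.0]]
force: [0.3, 0.2, 0.6]
opening: 0.444
grasp_force: 30.0
```

Call:
drive_tool([
  [42,0,0,0,0,0,0],
  [46,0,0,0,0,0,0],
  [52,0,0,0,0,0,0],
  [70,0,0,0,0,0,0],
  [87,0,0,0,0,0,0],
  [87,0,0,0,0,0,0],
  [87,0,0,0,0,0,0],
])

```text
time_s: 8.65
position: [0.6137, 0.1284, 0.0276]
tcp_rot: [[0.024, 1.0, -0.0], [1.0, -0.024, 0.0], [0.0, -0.0, -1.0]]
force: [0.5, 0.2, -0.3]
opening: 0.872
grasp_force: 0.0
```

Call:
drive_tool([
  [87,0,0,-0.1,0,0,0],
  [87,0,0,-0.3,0,0,0],
  [87,0,0,-0.6,0,0,0],
  [87,0,0,-0.809,0,0,0],
  [87,0,0,-0.809,0,0,0],
])

```text
time_s: 9.15
position: [0.6173, 0.1286, 0.13]
tcp_rot: [[0.023, 1.0, 0.01], [1.0, -0.023, 0.0], [0.001, 0.01, -1.0]]
force: [0.1, 0.4, -0.3]
opening: 1.002
grasp_force: 0.0
```

Call:
drive_tool([
  [87,-0.586,-0.65,0,0,0,-0.102],
  [87,-0.586,-0.65,0,0,0,-0.102],
  [87,-0.586,-0.65,0,0,0,-0.102],
  [87,-0.586,-0.65,0,0,0,-0.102],
])

```text
time_s: 9.55
position: [0.5326, 0.0593, 0.1246]
tcp_rot: [[-0.127, 0.992, -0.001], [0.992, 0.127, 0.0], [0.0, -0.001, -1.0]]
force: [0.6, 0.1, 0.1]
opening: 1.001
grasp_force: 0.0
```

Call:
drive_tool([
  [87,-0.481,-0.731,0,0,0,-0.102],
  [87,-0.481,-0.731,0,0,0,-0.102],
  [87,-0.481,-0.731,0,0,0,-0.102],
  [87,-0.481,-0.731,0,0,0,-0.102],
  [87,-0.481,-0.731,0,0,0,-0.102],
  [87,-0.481,-0.731,0,0,0,-0.102],
])

```text
time_s: 10.15
position: [0.4567, -0.0082, 0.1249]
tcp_rot: [[-0.28, 0.96, 0.002], [0.96, 0.28, -0.0], [-0.001, 0.002, -1.0]]
force: [-0.2, -0.7, -0.7]
opening: 1.0
grasp_force: 0.0
```

```bash
cat > chk.py <<'E'
import sys
from h import *
from rig import read_state, optics
c=optics.capture("wrist");s=read_state();print(s["time_s"],np.round(s["position"],4),s["force"].round(1) if hasattr(s["force"],"round") else s["force"])
x,y,h=map(float,sys.argv[1:4])
wristmeasure(c,x,y,h,.06)
c=optics.capture("scene");np.savez("s_last.npz",**c);cv2.imwrite("pics/s_last.png",c["color"])
W=cloud(c);z=W[...,2]
m=((W[...,0]>.54)&(W[...,0]<.68)&(W[...,1]<.25)&(W[...,1]>-.16)&(z>.045)&(z<.14)).astype(np.uint8)
k,L,st,_=cv2.connectedComponentsWithStats(m)
for i in range(1,k):
    if st[i,4]>60:
        q=W[L==i];r=cv2.minAreaRect((q[:,:2]*1000).astype(np.float32));print("scene blob",np.round(r[0],1),np.round(r[1],1),round(r[2],1),np.percentile(q[:,2],98).round(4))
E
python3 chk.py .4547 -.009 .045
```

```text
10.2 [ 0.4563 -0.0081  0.1248] [0.7 0.6 0.1]
zmax 0.0822 rect [454.5  -9.3] [45.6 57.8] 17.4
scene blob [615.5 128.9] [50.4 42.7] 89.5 0.0727
```

Call:
drive_tool([
  [87,0,0,0.2,0,0,0],
  [87,0,0,0.4,0,0,0],
  [87,0,0,0.6,0,0,0],
  [87,0,0,0.75,0,0,0],
  [87,0,0,0.816,0,0,0],
  [87,0,0,0.816,0,0,0],
  [64,0,0,0.816,0,0,0],
  [52,0,0,0.816,0,0,0],
])

```text
time_s: 11.05
position: [0.4554, -0.0087, 0.0276]
tcp_rot: [[-0.279, 0.96, 0.002], [0.96, 0.279, -0.001], [-0.001, 0.002, -1.0]]
force: [0.7, 0.3, 1.1]
opening: 0.892
grasp_force: 0.0
```

Call:
drive_tool([
  [48,0,0,0,0,0,0],
  [46,0,0,0,0,0,0],
  [44,0,0,0,0,0,0],
  [34,0,0,0,0,0,0],
  [34,0,0,0,0,0,0],
  [34,0,0,0,0,0,0],
  [34,0,0,0,0,0,0],
  [34,0,0,0,0,0,0],
])

```text
time_s: 11.85
position: [0.4546, -0.0087, 0.0269]
tcp_rot: [[-0.279, 0.96, 0.0], [0.96, 0.279, -0.0], [-0.0, 0.0, -1.0]]
force: [-0.3, 0.2, 3.3]
opening: 0.507
grasp_force: 29.9
```

```bash
python3 plan.py 454.7,-9,100,16.2 612,48.1,100,-1.35 612,48.1,39.5,-1.35 612,48.1,38,-1.35
```

```text
454.7,-9,100,16.2 1/1  [-0.000,-0.000,-0.608,0,0,-0.000]
612,48.1,100,-1.35 1/2  [0.046,0.696,0.000,0,0,0.102]
612,48.1,100,-1.35 2/2  [0.151,0.680,0.000,0,0,0.102]
612,48.1,39.5,-1.35 1/1  [-0.000,0.000,0.504,0,0,0.000]
612,48.1,38,-1.35 1/1  [-0.000,0.000,0.013,0,0,0.000]
cmd [611.99  48.11  37.96  -1.35]
```

Call:
drive_tool([
  [34,0,0,-0.05,0,0,0],
  [34,0,0,-0.15,0,0,0],
  [34,0,0,-0.3,0,0,0],
  [34,0,0,-0.45,0,0,0],
  [34,0,0,-0.55,0,0,0],
  [34,0,0,-0.608,0,0,0],
  [34,0,0,-0.608,0,0,0],
])

```text
time_s: 12.55
position: [0.455, -0.0087, 0.1005]
tcp_rot: [[-0.279, 0.96, 0.002], [0.96, 0.279, -0.0], [-0.001, 0.001, -1.0]]
force: [-0.3, 0.3, -0.2]
opening: 0.501
grasp_force: 29.9
```

Call:
drive_tool([
  [34,0.008,0.116,0,0,0,0.017],
  [34,0.016,0.232,0,0,0,0.034],
  [34,0.023,0.348,0,0,0,0.051],
  [34,0.031,0.464,0,0,0,0.068],
  [34,0.038,0.58,0,0,0,0.085],
  [34,0.046,0.696,0,0,0,0.102],
])

```text
time_s: 13.15
position: [0.5328, 0.0202, 0.0986]
tcp_rot: [[-0.128, 0.992, -0.002], [0.992, 0.128, 0.0], [0.001, -0.002, -1.0]]
force: [-0.5, -0.2, -0.2]
opening: 0.503
grasp_force: 29.9
```

Call:
drive_tool([
  [34,0.025,0.113,0,0,0,0.017],
  [34,0.05,0.227,0,0,0,0.034],
  [34,0.075,0.34,0,0,0,0.051],
  [34,0.1,0.453,0,0,0,0.068],
  [34,0.126,0.567,0,0,0,0.085],
  [34,0.151,0.68,0,0,0,0.102],
  [34,0.151,0.68,0,0,0,0.102],
  [34,0.151,0.68,0,0,0,0.102],
])

```text
time_s: 13.95
position: [0.6104, 0.0485, 0.0986]
tcp_rot: [[0.023, 1.0, -0.003], [1.0, -0.023, 0.0], [0.0, -0.003, -1.0]]
force: [-0.6, 0.3, -0.6]
opening: 0.497
grasp_force: 29.9
```

Call:
drive_tool([
  [34,0,0,0.1,0,0,0],
  [34,0,0,0.2,0,0,0],
  [34,0,0,0.3,0,0,0],
  [34,0,0,0.4,0,0,0],
  [34,0,0,0.46,0,0,0],
  [34,0,0,0.504,0,0,0],
  [34,0,0,0.504,0,0,0],
  [34,0,0,0.504,0,0,0],
])

```text
time_s: 14.75
position: [0.6121, 0.0484, 0.0393]
tcp_rot: [[0.023, 1.0, 0.001], [1.0, -0.023, -0.0], [-0.0, 0.001, -1.0]]
force: [0.3, 0.7, -0.5]
opening: 0.499
grasp_force: 29.9
```

Call:
drive_tool([
  [34,0,0,0.005,0,0,0],
  [34,0,0,0.009,0,0,0],
  [34,0,0,0.013,0,0,0],
  [34,0,0,0.013,0,0,0],
  [34,0,0,0.013,0,0,0],
])

```text
time_s: 15.25
position: [0.6122, 0.0484, 0.0389]
tcp_rot: [[0.023, 1.0, 0.001], [1.0, -0.023, -0.0], [-0.0, 0.001, -1.0]]
force: [-1.1, 0.2, 6.5]
opening: 0.506
grasp_force: 29.9
```

```bash
python3 plan.py 612,48.1,145,-1.35 413.4,199.8,145,26.8 413.4,199.8,47,26.8
```

```text
612,48.1,145,-1.35 1/1  [-0.000,0.000,-0.892,0,0,0.000]
413.4,199.8,145,26.8 1/3  [0.408,-0.561,-0.000,0,0,-0.109]
413.4,199.8,145,26.8 2/3  [0.495,-0.488,0.000,0,0,-0.109]
413.4,199.8,145,26.8 3/3  [0.566,-0.400,0.000,0,0,-0.110]
413.4,199.8,47,26.8 1/1  [0.001,-0.000,0.817,0,0,0.000]
cmd [413.4  199.87  46.96  26.84]
```

Call:
drive_tool([
  [46,0,0,0,0,0,0],
  [50,0,0,0,0,0,0],
  [56,0,0,0,0,0,0],
  [70,0,0,0,0,0,0],
  [87,0,0,0,0,0,0],
  [87,0,0,0,0,0,0],
  [87,0,0,0,0,0,0],
])

```text
time_s: 15.95
position: [0.6117, 0.0484, 0.0376]
tcp_rot: [[0.023, 1.0, -0.0], [1.0, -0.023, 0.0], [0.0, -0.0, -1.0]]
force: [0.2, -0.3, 0.2]
opening: 0.92
grasp_force: 0.0
```

Call:
drive_tool([
  [87,0,0,-0.1,0,0,0],
  [87,0,0,-0.3,0,0,0],
  [87,0,0,-0.6,0,0,0],
  [87,0,0,-0.892,0,0,0],
  [87,0,0,-0.892,0,0,0],
])

```text
time_s: 16.45
position: [0.6162, 0.0481, 0.1512]
tcp_rot: [[0.023, 1.0, 0.012], [1.0, -0.023, -0.001], [-0.001, 0.012, -1.0]]
force: [1.3, -0.4, 0.3]
opening: 1.001
grasp_force: 0.0
```

Call:
drive_tool([
  [87,0.408,-0.561,0,0,0,-0.109],
  [87,0.408,-0.561,0,0,0,-0.109],
  [87,0.408,-0.561,0,0,0,-0.109],
  [87,0.408,-0.561,0,0,0,-0.109],
])

```text
time_s: 16.85
position: [0.5455, 0.0993, 0.1451]
tcp_rot: [[-0.141, 0.99, 0.001], [0.99, 0.141, -0.0], [-0.0, 0.001, -1.0]]
force: [0.5, -0.3, 0.2]
opening: 1.0
grasp_force: 0.0
```

Call:
drive_tool([
  [87,0.495,-0.488,0,0,0,-0.109],
  [87,0.495,-0.488,0,0,0,-0.109],
  [87,0.495,-0.488,0,0,0,-0.109],
  [87,0.495,-0.488,0,0,0,-0.109],
])

```text
time_s: 17.25
position: [0.481, 0.1494, 0.1451]
tcp_rot: [[-0.299, 0.954, 0.002], [0.954, 0.299, -0.0], [-0.001, 0.002, -1.0]]
force: [0.2, 0.3, 0.5]
opening: 0.998
grasp_force: 0.0
```

Call:
drive_tool([
  [87,0.566,-0.4,0,0,0,-0.11],
  [87,0.566,-0.4,0,0,0,-0.11],
  [87,0.566,-0.4,0,0,0,-0.11],
  [87,0.566,-0.4,0,0,0,-0.11],
  [87,0.566,-0.4,0,0,0,-0.11],
  [87,0.566,-0.4,0,0,0,-0.11],
])

```text
time_s: 17.85
position: [0.4154, 0.1994, 0.1449]
tcp_rot: [[-0.45, 0.893, 0.002], [0.893, 0.45, 0.0], [-0.001, 0.002, -1.0]]
force: [-0.8, -0.3, -0.8]
opening: 1.004
grasp_force: 0.0
```

```bash
python3 chk.py .4134 .1998 .06
```

```text
17.9 [0.4149 0.1994 0.1448] [0.3 0.2 0.6]
zmax 0.1022 rect [412.  199.9] [49.6 64.2] 27.4
scene blob [612.7  49.1] [48.1 57.3] 0.4 0.0921
scene blob [616.2 128.8] [44.9 50.5] 0.2 0.0732
```

Call:
drive_tool([
  [87,0,0,0.2,0,0,0],
  [87,0,0,0.4,0,0,0],
  [87,0,0,0.6,0,0,0],
  [87,0,0,0.75,0,0,0],
  [87,0.001,0,0.817,0,0,0],
  [87,0.001,0,0.817,0,0,0],
  [68,0.001,0,0.817,0,0,0],
  [56,0.001,0,0.817,0,0,0],
])

```text
time_s: 18.75
position: [0.4141, 0.2003, 0.0475]
tcp_rot: [[-0.451, 0.892, 0.002], [0.892, 0.451, 0.0], [-0.001, 0.002, -1.0]]
force: [0.1, -0.8, 0.5]
opening: 0.894
grasp_force: 0.0
```

Call:
drive_tool([
  [52,0,0,0,0,0,0],
  [50,0,0,0,0,0,0],
  [48,0,0,0,0,0,0],
  [38,0,0,0,0,0,0],
  [38,0,0,0,0,0,0],
  [38,0,0,0,0,0,0],
  [38,0,0,0,0,0,0],
  [38,0,0,0,0,0,0],
])

```text
time_s: 19.55
position: [0.4132, 0.2002, 0.0469]
tcp_rot: [[-0.452, 0.892, 0.0], [0.892, 0.452, 0.0], [-0.0, 0.0, -1.0]]
force: [-0.8, 0.1, 5.0]
opening: 0.546
grasp_force: 30.0
```

```bash
python3 plan.py 413.4,199.8,160,26.8 610.2,-31.9,160,-1.35 610.2,-31.9,60,-1.35 610.2,-31.9,58.2,-1.35
```

```text
413.4,199.8,160,26.8 1/1  [-0.000,-0.000,-0.942,0,0,0.000]
610.2,-31.9,160,-1.35 1/3  [-0.821,0.197,-0.000,0,0,0.109]
610.2,-31.9,160,-1.35 2/3  [-0.778,0.328,0.000,0,0,0.110]
610.2,-31.9,160,-1.35 3/3  [-0.714,0.452,0.000,0,0,0.109]
610.2,-31.9,60,-1.35 1/1  [-0.000,-0.000,0.833,0,0,0.000]
610.2,-31.9,58.2,-1.35 1/1  [-0.000,-0.000,0.015,0,0,0.000]
cmd [610.23 -31.87  58.24  -1.35]
```

Call:
drive_tool([
  [38,0,0,-0.05,0,0,0],
  [38,0,0,-0.15,0,0,0],
  [38,0,0,-0.32,0,0,0],
  [38,0,0,-0.52,0,0,0],
  [38,0,0,-0.72,0,0,0],
  [38,0,0,-0.87,0,0,0],
  [38,0,0,-0.942,0,0,0],
  [38,0,0,-0.942,0,0,0],
])

```text
time_s: 20.35
position: [0.4138, 0.2004, 0.1606]
tcp_rot: [[-0.452, 0.892, 0.002], [0.892, 0.452, 0.001], [-0.001, 0.002, -1.0]]
force: [0.1, -0.0, -1.8]
opening: 0.547
grasp_force: 30.0
```

Call:
drive_tool([
  [38,-0.137,0.033,0,0,0,0.018],
  [38,-0.274,0.066,0,0,0,0.036],
  [38,-0.41,0.098,0,0,0,0.055],
  [38,-0.547,0.131,0,0,0,0.073],
  [38,-0.684,0.164,0,0,0,0.091],
  [38,-0.821,0.197,0,0,0,0.109],
])

```text
time_s: 20.95
position: [0.4791, 0.122, 0.1591]
tcp_rot: [[-0.298, 0.954, -0.001], [0.954, 0.298, -0.0], [0.0, -0.001, -1.0]]
force: [-0.5, 0.1, -1.7]
opening: 0.548
grasp_force: 30.0
```

Call:
drive_tool([
  [38,-0.13,0.055,0,0,0,0.018],
  [38,-0.26,0.11,0,0,0,0.036],
  [38,-0.389,0.164,0,0,0,0.055],
  [38,-0.519,0.219,0,0,0,0.073],
  [38,-0.648,0.273,0,0,0,0.091],
  [38,-0.778,0.328,0,0,0,0.11],
])

```text
time_s: 21.55
position: [0.5452, 0.0446, 0.1597]
tcp_rot: [[-0.137, 0.991, -0.0], [0.991, 0.137, 0.0], [0.0, -0.0, -1.0]]
force: [0.7, -0.6, -0.4]
opening: 0.546
grasp_force: 30.0
```

Call:
drive_tool([
  [38,-0.13,0.08,0,0,0,0.02],
  [38,-0.26,0.16,0,0,0,0.04],
  [38,-0.38,0.24,0,0,0,0.06],
  [38,-0.5,0.315,0,0,0,0.08],
  [38,-0.62,0.39,0,0,0,0.1],
  [38,-0.714,0.452,0,0,0,0.109],
  [38,-0.714,0.452,0,0,0,0.109],
  [38,-0.714,0.452,0,0,0,0.109],
])

```text
time_s: 22.35
position: [0.6096, -0.0314, 0.1595]
tcp_rot: [[0.024, 1.0, -0.001], [1.0, -0.024, 0.001], [0.001, -0.001, -1.0]]
force: [-1.1, -0.3, -1.3]
opening: 0.545
grasp_force: 30.0
```

Call:
drive_tool([
  [38,0,0,0.15,0,0,0],
  [38,0,0,0.3,0,0,0],
  [38,0,0,0.45,0,0,0],
  [38,0,0,0.6,0,0,0],
  [38,0,0,0.75,0,0,0],
  [38,0,0,0.833,0,0,0],
  [38,0,0,0.833,0,0,0],
  [38,0,0,0.833,0,0,0],
])

```text
time_s: 23.15
position: [0.61, -0.0311, 0.06]
tcp_rot: [[0.023, 1.0, 0.0], [1.0, -0.023, 0.0], [0.0, 0.0, -1.0]]
force: [0.1, 0.4, -2.3]
opening: 0.547
grasp_force: 30.0
```

Call:
drive_tool([
  [38,0,0,0.005,0,0,0],
  [38,0,0,0.01,0,0,0],
  [38,0,0,0.015,0,0,0],
  [38,0,0,0.015,0,0,0],
  [38,0,0,0.015,0,0,0],
])

```text
time_s: 23.65
position: [0.6101, -0.0316, 0.0581]
tcp_rot: [[0.024, 1.0, 0.0], [1.0, -0.024, -0.0], [-0.0, 0.0, -1.0]]
force: [-0.8, 0.0, -0.5]
opening: 0.549
grasp_force: 30.0
```

Call:
drive_tool([
  [38,0,0,0.005,0,0,0],
  [38,0,0,0.005,0,0,0],
  [50,0,0,0.005,0,0,0],
  [54,0,0,0.005,0,0,0],
  [60,0,0,0.005,0,0,0],
  [87,0,0,0.005,0,0,0],
  [87,0,0,0.005,0,0,0],
  [87,0,0,0.005,0,0,0],
])

```text
time_s: 24.45
position: [0.61, -0.0315, 0.0573]
tcp_rot: [[0.023, 1.0, -0.0], [1.0, -0.023, 0.0], [0.0, -0.0, -1.0]]
force: [0.3, 0.9, 0.0]
opening: 0.874
grasp_force: 0.0
```

```bash
python3 plan.py 610.2,-31.9,57.6,-1.35 610.2,-31.9,165,-1.35 462.3,-372.5,165,19.3 462.3,-372.5,61,19.3
```

```text
610.2,-31.9,57.6,-1.35 1/1  [-0.000,-0.000,0.005,0,0,0.000]
610.2,-31.9,165,-1.35 1/1  [-0.000,-0.000,-0.895,0,0,0.000]
462.3,-372.5,165,19.3 1/4  [-0.717,-0.291,0.000,0,0,-0.060]
462.3,-372.5,165,19.3 2/4  [-0.687,-0.355,0.000,0,0,-0.060]
462.3,-372.5,165,19.3 3/4  [-0.653,-0.415,0.000,0,0,-0.060]
462.3,-372.5,165,19.3 4/4  [-0.613,-0.472,0.000,0,0,-0.060]
462.3,-372.5,61,19.3 1/1  [-0.000,-0.000,0.867,0,0,-0.000]
cmd [ 462.31 -372.47   61.     19.28]
```

Call:
drive_tool([
  [87,0,0,-0.1,0,0,0],
  [87,0,0,-0.3,0,0,0],
  [87,0,0,-0.6,0,0,0],
  [87,0,0,-0.895,0,0,0],
  [87,0,0,-0.895,0,0,0],
])

```text
time_s: 24.95
position: [0.6144, -0.0324, 0.1714]
tcp_rot: [[0.023, 1.0, 0.012], [1.0, -0.023, -0.003], [-0.003, 0.012, -1.0]]
force: [-0.1, -0.2, 0.0]
opening: 1.0
grasp_force: 0.0
```

Call:
drive_tool([
  [87,-0.717,-0.291,0,0,0,-0.06],
  [87,-0.717,-0.291,0,0,0,-0.06],
  [87,-0.717,-0.291,0,0,0,-0.06],
  [87,-0.717,-0.291,0,0,0,-0.06],
])

```text
time_s: 25.35
position: [0.5727, -0.1174, 0.165]
tcp_rot: [[-0.064, 0.998, 0.0], [0.998, 0.064, 0.001], [0.001, 0.0, -1.0]]
force: [-0.2, -0.2, -0.5]
opening: 0.999
grasp_force: 0.0
```

Call:
drive_tool([
  [87,-0.687,-0.355,0,0,0,-0.06],
  [87,-0.687,-0.355,0,0,0,-0.06],
  [87,-0.687,-0.355,0,0,0,-0.06],
  [87,-0.687,-0.355,0,0,0,-0.06],
])

```text
time_s: 25.75
position: [0.5363, -0.2014, 0.1647]
tcp_rot: [[-0.155, 0.988, 0.0], [0.988, 0.155, 0.001], [0.001, 0.0, -1.0]]
force: [-0.2, -0.1, 0.6]
opening: 0.996
grasp_force: 0.0
```

Call:
drive_tool([
  [87,-0.653,-0.415,0,0,0,-0.06],
  [87,-0.653,-0.415,0,0,0,-0.06],
  [87,-0.653,-0.415,0,0,0,-0.06],
  [87,-0.653,-0.415,0,0,0,-0.06],
])

```text
time_s: 26.15
position: [0.4996, -0.2859, 0.1646]
tcp_rot: [[-0.244, 0.97, 0.0], [0.97, 0.244, 0.001], [0.001, 0.0, -1.0]]
force: [0.8, -0.3, -0.4]
opening: 0.998
grasp_force: 0.0
```

Call:
drive_tool([
  [87,-0.613,-0.472,0,0,0,-0.06],
  [87,-0.613,-0.472,0,0,0,-0.06],
  [87,-0.613,-0.472,0,0,0,-0.06],
  [87,-0.613,-0.472,0,0,0,-0.06],
  [87,-0.613,-0.472,0,0,0,-0.06],
  [87,-0.613,-0.472,0,0,0,-0.06],
])

```text
time_s: 26.75
position: [0.4629, -0.3699, 0.1647]
tcp_rot: [[-0.333, 0.943, -0.0], [0.943, 0.333, 0.001], [0.001, 0.0, -1.0]]
force: [0.1, 0.3, -0.7]
opening: 1.0
grasp_force: 0.0
```

```bash
python3 chk.py .4623 -.3725 .07
```

```text
26.8 [ 0.4629 -0.3703  0.1648] [-0.1  0.7  1. ]
zmax 0.122 rect [ 461.3 -371.2] [53.6 66.5] 19.3
scene blob [610.5 -30. ] [63.4 53.5] 89.0 0.1115
scene blob [613.4  48.8] [57.9 48.1] 87.9 0.0921
scene blob [615.1 128.7] [50.8 43.9] 89.0 0.0724
```

Call:
drive_tool([
  [87,0,0,0.2,0,0,0],
  [87,0,0,0.4,0,0,0],
  [87,0,0,0.6,0,0,0],
  [87,0,0,0.78,0,0,0],
  [87,0,0,0.867,0,0,0],
  [87,0,0,0.867,0,0,0],
  [72,0,0,0.867,0,0,0],
  [60,0,0,0.867,0,0,0],
])

```text
time_s: 27.65
position: [0.4629, -0.3729, 0.062]
tcp_rot: [[-0.33, 0.944, 0.002], [0.944, 0.33, -0.002], [-0.002, 0.001, -1.0]]
force: [-0.2, 0.2, 0.9]
opening: 0.893
grasp_force: 0.0
```

Call:
drive_tool([
  [56,0,0,0,0,0,0],
  [54,0,0,0,0,0,0],
  [52,0,0,0,0,0,0],
  [42,0,0,0,0,0,0],
  [42,0,0,0,0,0,0],
  [42,0,0,0,0,0,0],
  [42,0,0,0,0,0,0],
  [42,0,0,0,0,0,0],
])

```text
time_s: 28.45
position: [0.4621, -0.3723, 0.0611]
tcp_rot: [[-0.33, 0.944, 0.0], [0.944, 0.33, -0.0], [-0.0, 0.0, -1.0]]
force: [-0.7, 0.6, 3.0]
opening: 0.599
grasp_force: 30.0
```

```bash
python3 plan.py 462.3,-372.5,145,19.3 462.3,-372.5,220,19.3 608.3,-111.9,220,-1.35 608.3,-111.9,145,-1.35 608.3,-111.9,74,-1.35 608.3,-111.9,72,-1.35
```

```text
462.3,-372.5,145,19.3 1/1  [-0.000,-0.000,-0.700,0,0,-0.000]
462.3,-372.5,220,19.3 1/1  [-0.000,-0.000,-0.625,0,0,-0.000]
608.3,-111.9,220,-1.35 1/3  [0.549,0.622,0.000,0,0,0.080]
608.3,-111.9,220,-1.35 2/3  [0.620,0.551,0.000,0,0,0.080]
608.3,-111.9,220,-1.35 3/3  [0.682,0.474,0.000,0,0,0.080]
608.3,-111.9,145,-1.35 1/1  [-0.001,-0.000,0.625,0,0,0.000]
608.3,-111.9,74,-1.35 1/1  [0.000,-0.000,0.592,0,0,0.000]
608.3,-111.9,72,-1.35 1/1  [0.000,-0.000,0.016,0,0,0.000]
cmd [ 608.33 -111.96   72.04   -1.35]
```

Call:
drive_tool([
  [42,0,0,-0.05,0,0,0],
  [42,0,0,-0.15,0,0,0],
  [42,0,0,-0.3,0,0,0],
  [42,0,0,-0.45,0,0,0],
  [42,0,0,-0.6,0,0,0],
  [42,0,0,-0.7,0,0,0],
])

```text
time_s: 29.05
position: [0.4625, -0.3725, 0.1466]
tcp_rot: [[-0.33, 0.944, 0.001], [0.944, 0.33, -0.001], [-0.002, 0.001, -1.0]]
force: [0.7, 0.3, -0.8]
opening: 0.595
grasp_force: 30.0
```

Call:
drive_tool([
  [42,0,0,-0.12,0,0,0],
  [42,0,0,-0.25,0,0,0],
  [42,0,0,-0.4,0,0,0],
  [42,0,0,-0.55,0,0,0],
  [42,0,0,-0.625,0,0,0],
  [42,0,0,-0.625,0,0,0],
])

```text
time_s: 29.65
position: [0.4627, -0.3727, 0.2212]
tcp_rot: [[-0.33, 0.944, 0.002], [0.944, 0.33, -0.002], [-0.003, 0.001, -1.0]]
force: [0.0, -0.5, -2.3]
opening: 0.593
grasp_force: 30.0
```

Call:
drive_tool([
  [42,0.091,0.104,0,0,0,0.013],
  [42,0.183,0.207,0,0,0,0.027],
  [42,0.275,0.311,0,0,0,0.04],
  [42,0.366,0.415,0,0,0,0.053],
  [42,0.458,0.518,0,0,0,0.067],
  [42,0.549,0.622,0,0,0,0.08],
])

```text
time_s: 30.25
position: [0.5103, -0.2841, 0.2184]
tcp_rot: [[-0.214, 0.977, -0.002], [0.977, 0.214, 0.002], [0.002, -0.002, -1.0]]
force: [0.6, -0.7, -2.8]
opening: 0.596
grasp_force: 30.0
```

Call:
drive_tool([
  [42,0.103,0.092,0,0,0,0.013],
  [42,0.207,0.184,0,0,0,0.027],
  [42,0.31,0.276,0,0,0,0.04],
  [42,0.413,0.367,0,0,0,0.053],
  [42,0.517,0.459,0,0,0,0.067],
  [42,0.62,0.551,0,0,0,0.08],
])

```text
time_s: 30.85
position: [0.5588, -0.1973, 0.2183]
tcp_rot: [[-0.096, 0.995, -0.002], [0.995, 0.096, 0.001], [0.002, -0.002, -1.0]]
force: [-0.1, -0.1, -1.6]
opening: 0.596
grasp_force: 30.0
```

Call:
drive_tool([
  [42,0.12,0.083,0,0,0,0.014],
  [42,0.24,0.167,0,0,0,0.028],
  [42,0.36,0.25,0,0,0,0.042],
  [42,0.48,0.334,0,0,0,0.056],
  [42,0.6,0.417,0,0,0,0.07],
  [42,0.682,0.474,0,0,0,0.08],
  [42,0.682,0.474,0,0,0,0.08],
  [42,0.682,0.474,0,0,0,0.08],
])

```text
time_s: 31.65
position: [0.6073, -0.1115, 0.2187]
tcp_rot: [[0.023, 1.0, -0.002], [1.0, -0.023, 0.0], [0.0, -0.002, -1.0]]
force: [0.2, -0.4, -0.7]
opening: 0.595
grasp_force: 30.0
```

Call:
drive_tool([
  [42,0,0,0.12,0,0,0],
  [42,0,0,0.24,0,0,0],
  [42,0,0,0.36,0,0,0],
  [42,0,0,0.48,0,0,0],
  [42,0,0,0.58,0,0,0],
  [42,-0.001,0,0.625,0,0,0],
  [42,-0.001,0,0.625,0,0,0],
])

```text
time_s: 32.35
position: [0.6073, -0.1119, 0.1438]
tcp_rot: [[0.024, 1.0, -0.002], [1.0, -0.024, 0.001], [0.001, -0.002, -1.0]]
force: [0.3, 0.4, -2.1]
opening: 0.595
grasp_force: 30.0
```

Call:
drive_tool([
  [42,0,0,0.1,0,0,0],
  [42,0,0,0.2,0,0,0],
  [42,0,0,0.3,0,0,0],
  [42,0,0,0.4,0,0,0],
  [42,0,0,0.5,0,0,0],
  [42,0,0,0.56,0,0,0],
  [42,0,0,0.592,0,0,0],
  [42,0,0,0.592,0,0,0],
])

```text
time_s: 33.15
position: [0.6082, -0.1116, 0.0736]
tcp_rot: [[0.023, 1.0, 0.0], [1.0, -0.023, -0.0], [-0.0, 0.0, -1.0]]
force: [-0.6, -0.8, -1.7]
opening: 0.593
grasp_force: 30.0
```

Call:
drive_tool([
  [42,0,0,0.005,0,0,0],
  [42,0,0,0.01,0,0,0],
  [42,0,0,0.016,0,0,0],
  [42,0,0,0.016,0,0,0],
  [42,0,0,0.016,0,0,0],
])

```text
time_s: 33.65
position: [0.6085, -0.1118, 0.073]
tcp_rot: [[0.023, 1.0, 0.001], [1.0, -0.023, -0.001], [-0.001, 0.001, -1.0]]
force: [-1.6, 0.0, 5.7]
opening: 0.596
grasp_force: 30.0
```

```bash
python3 plan.py 608.3,-111.9,165,-1.35 402.2,-190.5,165,82.2
```

```text
608.3,-111.9,165,-1.35 1/1  [0.000,-0.000,-0.775,0,0,0.000]
402.2,-190.5,165,82.2 1/2  [-0.347,-0.851,0.000,0,0,-0.486]
402.2,-190.5,165,82.2 2/2  [0.307,-0.866,0.000,0,0,-0.486]
cmd [ 402.26 -190.52  165.04   82.19]
```

Call:
drive_tool([
  [54,0,0,0,0,0,0],
  [58,0,0,0,0,0,0],
  [64,0,0,0,0,0,0],
  [76,0,0,0,0,0,0],
  [87,0,0,0,0,0,0],
  [87,0,0,0,0,0,0],
  [87,0,0,0,0,0,0],
])

```text
time_s: 34.35
position: [0.6081, -0.1116, 0.0717]
tcp_rot: [[0.024, 1.0, -0.0], [1.0, -0.024, 0.0], [0.0, -0.0, -1.0]]
force: [0.5, -0.2, -0.2]
opening: 0.97
grasp_force: 0.0
```

Call:
drive_tool([
  [87,0,0,-0.1,0,0,0],
  [87,0,0,-0.3,0,0,0],
  [87,0,0,-0.6,0,0,0],
  [87,0,0,-0.775,0,0,0],
  [87,0,0,-0.775,0,0,0],
])

```text
time_s: 34.85
position: [0.6111, -0.1127, 0.1696]
tcp_rot: [[0.023, 1.0, 0.009], [1.0, -0.023, -0.003], [-0.003, 0.009, -1.0]]
force: [0.5, 0.6, 0.5]
opening: 1.002
grasp_force: 0.0
```

Call:
drive_tool([
  [87,-0.347,-0.851,0,0,0,-0.486],
  [87,-0.347,-0.851,0,0,0,-0.486],
  [87,-0.347,-0.851,0,0,0,-0.486],
  [87,-0.347,-0.851,0,0,0,-0.486],
  [87,-0.347,-0.851,0,0,0,-0.486],
  [87,-0.347,-0.851,0,0,0,-0.486],
  [87,-0.347,-0.851,0,0,0,-0.486],
])

```text
time_s: 35.55
position: [0.5047, -0.1507, 0.1644]
tcp_rot: [[-0.646, 0.763, -0.001], [0.763, 0.646, 0.0], [0.001, -0.0, -1.0]]
force: [0.4, 0.1, -0.3]
opening: 1.0
grasp_force: 0.0
```

Call:
drive_tool([
  [87,0.307,-0.866,0,0,0,-0.486],
  [87,0.307,-0.866,0,0,0,-0.486],
  [87,0.307,-0.866,0,0,0,-0.486],
  [87,0.307,-0.866,0,0,0,-0.486],
  [87,0.307,-0.866,0,0,0,-0.486],
  [87,0.307,-0.866,0,0,0,-0.486],
  [87,0.307,-0.866,0,0,0,-0.486],
  [87,0.307,-0.866,0,0,0,-0.486],
])

```text
time_s: 36.35
position: [0.4021, -0.1901, 0.1647]
tcp_rot: [[-0.99, 0.138, -0.0], [0.138, 0.99, 0.0], [0.0, 0.0, -1.0]]
force: [0.1, 0.5, -0.7]
opening: 0.999
grasp_force: 0.0
```

```bash
python3 - <<'E'
from h import *
from rig import read_state, optics
s=read_state();print(s["time_s"],np.round(s["position"],4),np.round(s["tcp_rot"],3).tolist(),np.round(s["joint_positions"],1))
c=optics.capture("wrist");np.savez("w2.npz",**c);cv2.imwrite("pics/w2.png",c["color"])
W=wcloud(c);m=(np.hypot(W[...,0]-.402,W[...,1]+.19)<.08)&(W[...,2]>.085)&(W[...,2]<.115)
for nm,mm in(("all",m),("beam",m&(W[...,2]<.1035))):
    q=W[mm];r=cv2.minAreaRect((q[:,:2]*1000).astype(np.float32));print(nm,len(q),np.round(r[0],1),np.round(r[1],1),round(r[2],1),np.median(q[:,2]))
E
python3 chk.py .402 -.19 .085
```

```text
36.35 [ 0.4021 -0.1901  0.1647] [[-0.99, 0.138, -0.0], [0.138, 0.99, 0.0], [0.0, 0.0, -1.0]] [ -39.7   18.1  108.2    0.    53.7 -121.8]
all 3803 [ 401.8 -191.5] [ 24.2 120.2] 81.8 0.10163273810588226
beam 3414 [ 401.8 -191.5] [ 24.2 120.2] 81.8 0.10152566598195817
36.45 [ 0.4022 -0.1901  0.1647] [ 0.5 -0.3  0.1]
zmax 0.1088 rect [ 386.9 -189.1] [23.7 89.6] 81.5
scene blob [ 608.5 -111. ] [70.8 56.1] 88.4 0.1311
scene blob [610.4 -30.2] [63.4 52.2] 89.5 0.1116
scene blob [612.4  49. ] [49.4 57. ] 0.1 0.0918
scene blob [614.9 128.9] [44.5 51.3] 0.0 0.0726
```

View pics/w2.png

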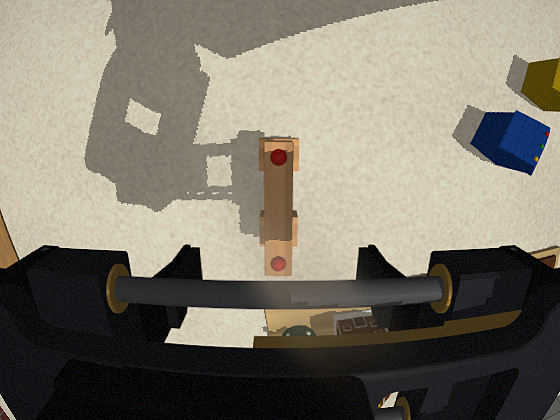

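View pics/s_last.png

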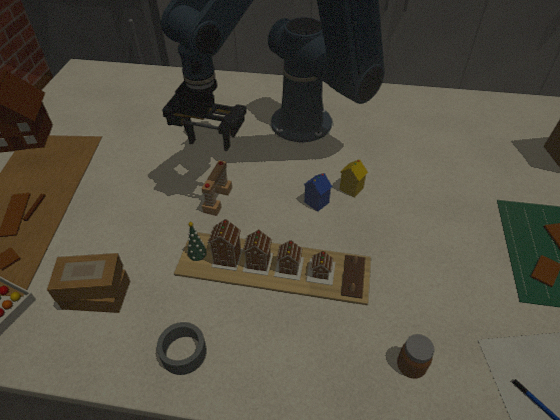

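The wrist view shows the gate beam at column 279, rows 145–270, midway between the fingers. The scene view shows four houses standing in order on the plots at (224..320, 243..266). Next I'll pick up the gate.

```bash
python3 plan.py 402,-191.3,165,82 402,-191.3,71,82 402,-191.3,135,82 402,-191.3,200,82 615.7,207.7,200,88.65
```

```text
402,-191.3,165,82 1/1  [0.001,-0.007,0.000,0,0,0.002]
402,-191.3,71,82 1/1  [0.000,0.000,0.784,0,0,0.000]
402,-191.3,135,82 1/1  [0.000,0.000,-0.534,0,0,0.000]
402,-191.3,200,82 1/1  [0.000,0.000,-0.541,0,0,0.000]
615.7,207.7,200,88.65 1/4  [-0.325,0.885,-0.000,0,0,-0.019]
615.7,207.7,200,88.65 2/4  [-0.351,0.876,-0.000,0,0,-0.020]
615.7,207.7,200,88.65 3/4  [-0.376,0.864,-0.000,0,0,-0.019]
615.7,207.7,200,88.65 4/4  [-0.402,0.854,-0.000,0,0,-0.019]
cmd [615.76 207.75 199.96  88.64]
```

Call:
drive_tool([
  [87,0.001,-0.007,0,0,0,0.002],
  [87,0.001,-0.007,0,0,0,0.002],
])

```text
time_s: 36.7
position: [0.4018, -0.1911, 0.1648]
tcp_rot: [[-0.99, 0.139, -0.0], [0.139, 0.99, -0.0], [0.0, -0.0, -1.0]]
force: [0.3, -0.4, 0.1]
opening: 0.997
grasp_force: 0.0
```

Call:
drive_tool([
  [80,0,0,0.2,0,0,0],
  [70,0,0,0.4,0,0,0],
  [60,0,0,0.6,0,0,0],
  [60,0,0,0.73,0,0,0],
  [60,0,0,0.784,0,0,0],
  [60,0,0,0.784,0,0,0],
  [50,0,0,0.784,0,0,0],
  [40,0,0,0.784,0,0,0],
])

```text
time_s: 37.5
position: [0.4024, -0.1915, 0.0715]
tcp_rot: [[-0.99, 0.139, 0.001], [0.139, 0.99, -0.001], [-0.002, -0.001, -1.0]]
force: [-0.0, -1.7, -0.6]
opening: 0.584
grasp_force: 0.0
```

Call:
drive_tool([
  [32,0,0,0,0,0,0],
  [28,0,0,0,0,0,0],
  [25,0,0,0,0,0,0],
  [14,0,0,0,0,0,0],
  [14,0,0,0,0,0,0],
  [14,0,0,0,0,0,0],
  [14,0,0,0,0,0,0],
  [14,0,0,0,0,0,0],
])

```text
time_s: 38.3
position: [0.4018, -0.191, 0.0707]
tcp_rot: [[-0.99, 0.139, -0.0], [0.139, 0.99, 0.0], [0.0, 0.0, -1.0]]
force: [0.3, 0.8, 0.1]
opening: 0.161
grasp_force: 0.0
```

Call:
drive_tool([
  [14,0,0,-0.05,0,0,0],
  [14,0,0,-0.15,0,0,0],
  [14,0,0,-0.25,0,0,0],
  [14,0,0,-0.35,0,0,0],
  [14,0,0,-0.45,0,0,0],
  [14,0,0,-0.534,0,0,0],
  [14,0,0,-0.534,0,0,0],
])

```text
time_s: 39.0
position: [0.4027, -0.1917, 0.1362]
tcp_rot: [[-0.99, 0.139, 0.003], [0.139, 0.99, -0.002], [-0.003, -0.002, -1.0]]
force: [0.5, -1.0, -0.2]
opening: 0.164
grasp_force: 0.0
```

Run:
```python
from h import *
from rig import read_state, optics
c=optics.capture("wrist");np.savez("w3.npz",**c)
d=optics.capture("scene")
cv2.imwrite("pics/w3.png",np.vstack([cv2.resize(c["color"][100:420],(560,320)),cv2.resize(d["color"][60:240,130:410],(420,270),interpolation=cv2.INTER_CUBIC)] if 0 else [c["color"][90:390],cv2.resize(d["color"][80:230,120:400],(560,300),interpolation=cv2.INTER_CUBIC)]))
```

```text
(no output)
```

View pics/w3.png

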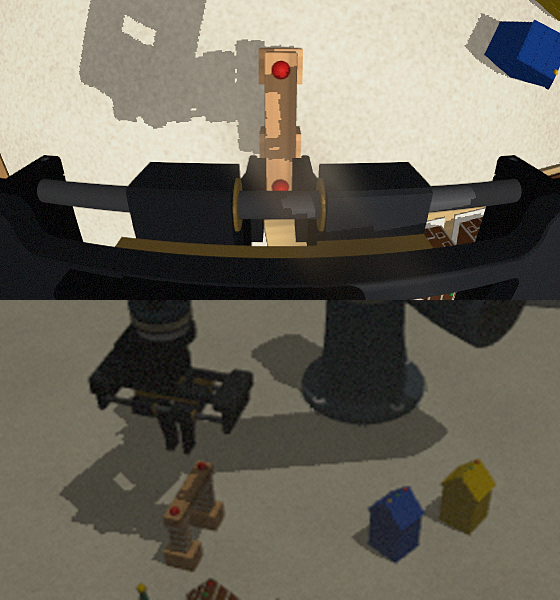

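Run:
```python
from h import *
from rig import read_state, optics
s=read_state();print(np.round(s["position"],4),s["opening"])
d=optics.capture("scene");t=optics.capture("top")
for n,c in(("scene",d),("top",t)):
    R=c["rvec"];print(n,"TCP px",cv2.projectPoints(np.array([s["position"]]),c["rvec"],c["tvec"],np.array([[c["fx"],0,c["cx"]],[0,c["fy"],c["cy"]],[0,0,1]]),None)[0].ravel())
    W=cloud(c);q=W[(np.hypot(W[...,0]-.402,W[...,1]+.19)<.09)&(W[...,2]>.07)&(W[...,2]<.115)]
    r=cv2.minAreaRect((q[:,:2]*1000).astype(np.float32));print(len(q),r,np.percentile(q[:,2],98))
c=load("w3.npz");W=wcloud(c)
for v in(155,165,180,200,220,235,245,250,260,270): print(v,(W[v,281]*1000).round(0),(W[v,272]*1000).round(0))
```

```text
[ 0.4018 -0.191   0.1349] 0.15937259740082468
scene TCP px [212.13047897 164.66014531]
433 ((401.7809753417969, -189.4587860107422), (26.258073806762695, 122.4588394165039), 82.2013931274414) 0.10633639923959225
top TCP px [364.43806126 228.77030455]Traceback (most recent call last):
  File "<stdin>", line 8, in <module>
    return _quantile_unchecked(
        a, q, axis, out, overwrite_input, method, keepdims, weights)
    return _ureduce(a,
                    func=_quantile_ureduce_func,
    ...<5 lines>...
                    overwrite_input=overwrite_input,
                    method=method)
    r = func(a, **kwargs)
    result = _quantile(arr,
                       quantiles=q,
    ...<2 lines>...
                       out=out,
                       weights=wgt)
    slices_having_nans = np.isnan(arr[-1, ...])
                                  ~~~^^^^^^^^^
IndexError: index -1 is out of bounds for axis 0 with size 0
```

The pictures show the gate still standing, with the shut fingers above it, so the fingers closed over the beam instead of around it. I'll measure where the finger tips really are relative to the reported TCP.

Run:
```python
from h import *
from rig import bot
print(bot.hold_point_z,[a for a in dir(bot) if a[0]!="_"])
c=load("w3.npz");W=wcloud(c)
for v in(240,245,250,255,260,270,280,290): print(v,[(W[v,u]*1000).round(0).tolist() for u in(250,258,281,306,312)])
from rig import optics
d=optics.capture("scene");W=cloud(d)
q=W[(np.hypot(W[...,0]-.402,W[...,1]+.19)<.06)&(W[...,2]>.115)&(W[...,2]<.25)]
print(len(q));
for lo in range(110,250,10):
    s=q[(q[:,2]*1000>=lo)&(q[:,2]*1000<lo+10)]
    if len(s): print(lo,len(s),(s[:,:2].min(0)*1000).round(0),(s[:,:2].max(0)*1000).round(0))
cv2.imwrite("pics/c4.png",cv2.resize(d["color"][110:230,160:280],(600,600),interpolation=cv2.INTER_CUBIC))
```

```text
0.0187 ['PlanningError', 'hold_point_z']
240 [[450.0, -231.0, 1.0], [451.0, -223.0, 2.0], [417.0, -193.0, 101.0], [459.0, -170.0, 2.0], [460.0, -163.0, 1.0]]
245 [[456.0, -232.0, 2.0], [457.0, -224.0, 1.0], [421.0, -193.0, 101.0], [394.0, -176.0, 177.0], [466.0, -164.0, 2.0]]
250 [[390.0, -205.0, 183.0], [391.0, -202.0, 181.0], [425.0, -194.0, 102.0], [394.0, -177.0, 183.0], [471.0, -165.0, 2.0]]
255 [[390.0, -205.0, 189.0], [392.0, -201.0, 187.0], [430.0, -194.0, 101.0], [394.0, -177.0, 190.0], [478.0, -165.0, 2.0]]
260 [[390.0, -204.0, 196.0], [392.0, -201.0, 193.0], [434.0, -195.0, 102.0], [393.0, -178.0, 197.0], [484.0, -166.0, 2.0]]
270 [[390.0, -203.0, 208.0], [392.0, -200.0, 204.0], [442.0, -196.0, 105.0], [395.0, -178.0, 204.0], [393.0, -176.0, 208.0]]
280 [[390.0, -203.0, 216.0], [392.0, -200.0, 213.0], [448.0, -197.0, 109.0], [394.0, -179.0, 215.0], [394.0, -177.0, 217.0]]
290 [[370.0, -195.0, 262.0], [370.0, -193.0, 264.0], [371.0, -187.0, 262.0], [371.0, -180.0, 263.0], [372.0, -179.0, 263.0]]
258
170 27 [ 389. -206.] [ 415. -174.]
180 39 [ 388. -207.] [ 415. -173.]
190 42 [ 392. -206.] [ 415. -172.]
200 41 [ 390. -209.] [ 417. -171.]
210 40 [ 399. -211.] [ 416. -169.]
220 29 [ 397. -214.] [ 417. -172.]
230 14 [ 389. -212.] [ 411. -200.]
240 26 [ 395. -234.] [ 443. -152.]
```

View pics/c4.png

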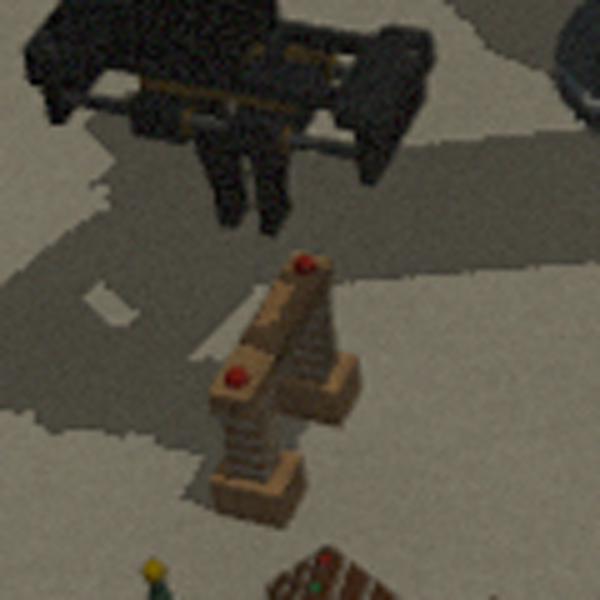

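Run:
```python
from h import *
for n,x,y,z in(("scene0.npz",.222,.584,.184),("s_last.npz",.402,-.19,.1647)):
    c=load(n);W=cloud(c);m=(np.hypot(W[...,0]-x,W[...,1]-y)<.11)&(W[...,2]>z-.05)&(W[...,2]<.35)
    q=W[m];print(n,"tcp z",z,np.percentile(q[:,2],[0,1,2,5,10]).round(3))
    for lo in np.arange(z-.05,z+.1,.01):
        k=(q[:,2]>=lo)&(q[:,2]<lo+.01)
        if k.sum(): print(round(lo-z,3),k.sum(),(q[k][:,:2].min(0)*1000).round(),(q[k][:,:2].max(0)*1000).round())
for n,z in(("w1.npz",.110),("w2.npz",.1647)):
    c=load(n);W=wcloud(c)
    for u in(185,192,372,366):
        col=W[240:290,u,2]-z;print(n,u,col[::6].round(3))
```

```text
scene0.npz tcp z 0.184 [0.22  0.227 0.234 0.25  0.271]
0.03 9 [211. 532.] [248. 629.]
0.04 28 [208. 530.] [250. 629.]
0.05 32 [203. 532.] [250. 631.]
0.06 30 [203. 530.] [250. 631.]
0.07 43 [208. 527.] [252. 632.]
0.08 62 [194. 526.] [254. 636.]
0.09 27 [209. 523.] [255. 636.]
0.1 10 [185. 491.] [280. 651.]
s_last.npz tcp z 0.1647 [0.201 0.209 0.215 0.23  0.254]
0.03 4 [ 387. -240.] [ 401. -232.]
0.04 43 [ 387. -243.] [ 422. -136.]
0.05 43 [ 388. -241.] [ 420. -136.]
0.06 43 [ 384. -244.] [ 420. -135.]
0.07 46 [ 383. -246.] [ 422. -133.]
0.08 53 [ 386. -248.] [ 422. -133.]
0.09 22 [ 387. -249.] [ 408. -235.]
0.1 15 [ 378. -244.] [ 446. -100.]
w1.npz 185 [-0.109  0.043  0.052  0.055  0.064  0.068  0.068  0.126  0.127]
w1.npz 192 [-0.108 -0.109  0.047  0.055  0.057  0.059  0.06   0.125  0.126]
w1.npz 372 [-0.11   0.044  0.051  0.057  0.064  0.067  0.067  0.125  0.127]
w1.npz 366 [-0.109 -0.109  0.046  0.054  0.058  0.06   0.061  0.125  0.127]
w2.npz 185 [-0.163  0.044  0.052  0.056  0.063  0.067  0.068  0.125  0.127]
w2.npz 192 [-0.163 -0.164  0.047  0.056  0.057  0.059  0.06   0.125  0.126]
w2.npz 372 [-0.162  0.044  0.052  0.056  0.062  0.067  0.068  0.124  0.126]
w2.npz 366 [-0.163 -0.164  0.047  0.056  0.058  0.06   0.061  0.125  0.127]
```

The finger tips sit a constant ~37 mm above the reported TCP. It shows in the first picture, before any move, and at every opening. The houses were therefore pinched near their ridges, but they were still placed correctly. For the gate I'll command 37 mm lower: reported TCP z = 34, home at z = 50.

```bash
echo '[402.0,-191.3,135.1,82.0]' > cmd.json; python3 plan.py 402,-191.3,34,82 402,-191.3,100,82 402,-191.3,168,82 615.7,207.7,168,88.65
```

```text
402,-191.3,34,82 1/1  [0.000,0.000,0.842,0,0,-0.000]
402,-191.3,100,82 1/1  [0.000,0.000,-0.550,0,0,-0.000]
402,-191.3,168,82 1/1  [0.000,0.000,-0.566,0,0,-0.000]
615.7,207.7,168,88.65 1/4  [-0.325,0.885,-0.000,0,0,-0.019]
615.7,207.7,168,88.65 2/4  [-0.350,0.876,-0.000,0,0,-0.020]
615.7,207.7,168,88.65 3/4  [-0.377,0.864,-0.000,0,0,-0.019]
615.7,207.7,168,88.65 4/4  [-0.401,0.854,-0.000,0,0,-0.019]
cmd [615.74 207.73 167.98  88.62]
```

Call:
drive_tool([
  [60,0,0,0,0,0,0],
  [60,0,0,0,0,0,0],
  [60,0,0,0,0,0,0],
  [60,0,0,0,0,0,0],
  [60,0,0,0,0,0,0],
  [60,0,0,0,0,0,0],
  [60,0,0,0,0,0,0],
  [60,0,0,0,0,0,0],
])

```text
time_s: 40.05
position: [0.4018, -0.191, 0.1348]
tcp_rot: [[-0.99, 0.139, 0.0], [0.139, 0.99, -0.0], [-0.0, -0.0, -1.0]]
force: [-0.2, 0.3, -0.1]
opening: 0.682
grasp_force: 0.0
```

Call:
drive_tool([
  [60,0,0,0.15,0,0,0],
  [60,0,0,0.3,0,0,0],
  [60,0,0,0.45,0,0,0],
  [60,0,0,0.6,0,0,0],
  [60,0,0,0.72,0,0,0],
  [60,0,0,0.8,0,0,0],
  [60,0,0,0.842,0,0,0],
  [50,0,0,0.842,0,0,0],
])

```text
time_s: 40.85
position: [0.4016, -0.1909, 0.0334]
tcp_rot: [[-0.99, 0.139, -0.001], [0.139, 0.99, 0.001], [0.001, 0.0, -1.0]]
force: [-0.8, 0.0, -0.1]
opening: 0.652
grasp_force: 0.0
```

Call:
drive_tool([
  [40,0,0,0,0,0,0],
  [32,0,0,0,0,0,0],
  [28,0,0,0,0,0,0],
  [24,0,0,0,0,0,0],
  [14,0,0,0,0,0,0],
  [14,0,0,0,0,0,0],
  [14,0,0,0,0,0,0],
  [14,0,0,0,0,0,0],
])

```text
time_s: 41.65
position: [0.402, -0.191, 0.034]
tcp_rot: [[-0.99, 0.139, 0.0], [0.139, 0.99, -0.0], [-0.0, -0.0, -1.0]]
force: [-0.2, 0.7, 4.8]
opening: 0.276
grasp_force: 30.0
```

Call:
drive_tool([
  [14,0,0,0,0,0,0],
  [14,0,0,0,0,0,0],
])

```text
time_s: 41.85
position: [0.4019, -0.1911, 0.034]
tcp_rot: [[-0.99, 0.139, 0.0], [0.139, 0.99, -0.0], [-0.0, -0.0, -1.0]]
force: [0.4, 0.8, 6.1]
opening: 0.272
grasp_force: 30.0
```

Gripped, with an opening of 0.272 (about 24 mm) and 30 N. Next I'll lift and carry it.

Call:
drive_tool([
  [14,0,0,-0.05,0,0,0],
  [14,0,0,-0.15,0,0,0],
  [14,0,0,-0.25,0,0,0],
  [14,0,0,-0.35,0,0,0],
  [14,0,0,-0.45,0,0,0],
  [14,0,0,-0.55,0,0,0],
  [14,0,0,-0.55,0,0,0],
])

```text
time_s: 42.55
position: [0.4025, -0.1916, 0.1008]
tcp_rot: [[-0.99, 0.139, 0.002], [0.139, 0.99, -0.002], [-0.002, -0.002, -1.0]]
force: [-0.5, 0.2, -1.1]
opening: 0.272
grasp_force: 30.0
```

Call:
drive_tool([
  [14,0,0,-0.1,0,0,0],
  [14,0,0,-0.2,0,0,0],
  [14,0,0,-0.3,0,0,0],
  [14,0,0,-0.4,0,0,0],
  [14,0,0,-0.5,0,0,0],
  [14,0,0,-0.566,0,0,0],
  [14,0,0,-0.566,0,0,0],
])

```text
time_s: 43.25
position: [0.4021, -0.1913, 0.168]
tcp_rot: [[-0.99, 0.139, 0.001], [0.139, 0.99, -0.001], [-0.001, -0.001, -1.0]]
force: [0.3, -0.3, -2.2]
opening: 0.271
grasp_force: 30.0
```

Call:
drive_tool([
  [14,-0.046,0.126,0,0,0,-0.003],
  [14,-0.093,0.253,0,0,0,-0.005],
  [14,-0.139,0.379,0,0,0,-0.008],
  [14,-0.186,0.506,0,0,0,-0.011],
  [14,-0.232,0.632,0,0,0,-0.014],
  [14,-0.279,0.759,0,0,0,-0.016],
  [14,-0.325,0.885,0,0,0,-0.019],
])

```text
time_s: 43.95
position: [0.4548, -0.0904, 0.1667]
tcp_rot: [[-0.994, 0.11, -0.002], [0.11, 0.994, 0.001], [0.002, 0.001, -1.0]]
force: [0.1, -0.9, -1.2]
opening: 0.269
grasp_force: 30.0
```

Call:
drive_tool([
  [14,-0.05,0.125,0,0,0,-0.003],
  [14,-0.1,0.25,0,0,0,-0.006],
  [14,-0.15,0.375,0,0,0,-0.009],
  [14,-0.2,0.501,0,0,0,-0.011],
  [14,-0.25,0.626,0,0,0,-0.014],
  [14,-0.3,0.751,0,0,0,-0.017],
  [14,-0.35,0.876,0,0,0,-0.02],
])

```text
time_s: 44.65
position: [0.5081, 0.0093, 0.1665]
tcp_rot: [[-0.997, 0.081, -0.002], [0.081, 0.997, 0.0], [0.002, 0.0, -1.0]]
force: [0.8, 0.4, -1.9]
opening: 0.277
grasp_force: 30.0
```

Call:
drive_tool([
  [14,-0.054,0.123,0,0,0,-0.003],
  [14,-0.108,0.247,0,0,0,-0.005],
  [14,-0.162,0.37,0,0,0,-0.008],
  [14,-0.215,0.494,0,0,0,-0.011],
  [14,-0.269,0.617,0,0,0,-0.014],
  [14,-0.323,0.741,0,0,0,-0.016],
  [14,-0.377,0.864,0,0,0,-0.019],
])

```text
time_s: 45.35
position: [0.5626, 0.1094, 0.1676]
tcp_rot: [[-0.999, 0.052, -0.0], [0.052, 0.999, -0.0], [0.0, -0.0, -1.0]]
force: [0.4, -1.1, -1.8]
opening: 0.273
grasp_force: 30.0
```

Call:
drive_tool([
  [14,-0.065,0.137,0,0,0,-0.003],
  [14,-0.129,0.275,0,0,0,-0.006],
  [14,-0.193,0.412,0,0,0,-0.009],
  [14,-0.258,0.55,0,0,0,-0.012],
  [14,-0.322,0.687,0,0,0,-0.015],
  [14,-0.375,0.8,0,0,0,-0.018],
  [14,-0.401,0.854,0,0,0,-0.019],
  [14,-0.401,0.854,0,0,0,-0.019],
])

```text
time_s: 46.15
position: [0.6157, 0.2091, 0.1675]
tcp_rot: [[-1.0, 0.022, 0.0], [0.022, 1.0, -0.0], [-0.0, -0.0, -1.0]]
force: [-0.6, 0.5, -1.7]
opening: 0.272
grasp_force: 30.0
```

```bash
python3 - <<'E'
from h import *
from rig import read_state, optics
s=read_state();print(np.round(s["position"],4),np.round(s["force"],1))
for n in("scene","top"):
    c=optics.capture(n);np.savez(n+"5.npz",**c);W=cloud(c)
    if n=="scene": cv2.imwrite("pics/s5.png",cv2.resize(c["color"][110:310,250:450],(600,600)))
    zc=s["position"][2]+.037+.029 # beam top
    q=W[(np.hypot(W[...,0]-.6157,W[...,1]-.2077)<.08)&(W[...,2]>.125)&(W[...,2]<.25)]
    print(n,len(q),np.percentile(q[:,2],1) if len(q) else "")
    f=W[(np.hypot(W[...,0]-.6157,W[...,1]-.2077)<.085)&(W[...,2]>.13)&(W[...,2]<.155)]
    if len(f)>20: print("feet",(f[:,:2].min(0)*1000).round(1),(f[:,:2].max(0)*1000).round(1),cv2.minAreaRect((f[:,:2]*1000).astype(np.float32)))
    b=W[(np.hypot(W[...,0]-.6157,W[...,1]-.2077)<.085)&(W[...,2]>.21)&(W[...,2]<.245)]
    if len(b)>20: print("beam",cv2.minAreaRect((b[:,:2]*1000).astype(np.float32)))
E
python3 plan.py 615.7,207.7,100,88.65 615.7,207.7,72,88.65
```

```text
[0.6157 0.2091 0.1675] [-0.6  0.5 -1.7]
scene 1120 0.13517766949375182
feet [554.7 187.2] [676.4 231.3] ((615.7965698242188, 209.63951110839844), (41.90678405761719, 121.0973129272461), 88.4742660522461)
beam ((623.3070678710938, 208.51687622070312), (107.15534973144531, 46.63258361816406), 10.539285659790039)
top 388 0.1347145877231805
feet [555.8 185.4] [658.4 228.6] ((600.6964111328125, 189.6926727294922), (37.839683532714844, 109.25736999511719), 66.86957550048828)
beam ((580.7153930664062, 200.8427734375), (19.02875518798828, 52.71846008300781), 79.78330993652344)
615.7,207.7,100,88.65 1/1  [0.000,-0.000,0.566,0,0,-0.000]
615.7,207.7,72,88.65 1/1  [0.000,-0.000,0.234,0,0,-0.000]
cmd [615.74 207.73  71.98  88.62]
```

View pics/s5.png

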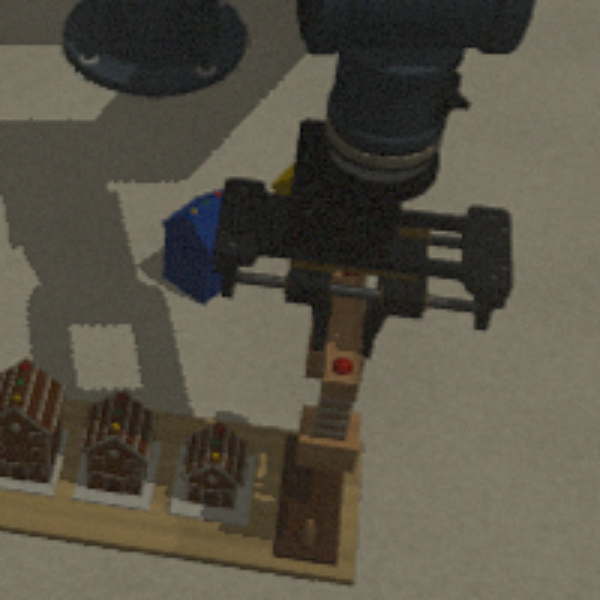

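The picture shows the gate held square over the dowel strip, with the near dowel visible at (308,525). Its feet are centred to within about 1 mm. Next I'll lower it.

Call:
drive_tool([
  [14,0,0,0.1,0,0,0],
  [14,0,0,0.2,0,0,0],
  [14,0,0,0.3,0,0,0],
  [14,0,0,0.4,0,0,0],
  [14,0,0,0.5,0,0,0],
  [14,0,0,0.566,0,0,0],
  [14,0,0,0.566,0,0,0],
  [14,0,0,0.566,0,0,0],
])

```text
time_s: 47.05
position: [0.6156, 0.2081, 0.0996]
tcp_rot: [[-1.0, 0.024, 0.0], [0.024, 1.0, 0.0], [-0.0, 0.0, -1.0]]
force: [0.5, -0.4, -2.1]
opening: 0.274
grasp_force: 30.0
```

Call:
drive_tool([
  [14,0,0,0.05,0,0,0],
  [14,0,0,0.1,0,0,0],
  [14,0,0,0.14,0,0,0],
  [14,0,0,0.17,0,0,0],
  [14,0,0,0.19,0,0,0],
  [14,0,0,0.21,0,0,0],
  [14,0,0,0.234,0,0,0],
  [14,0,0,0.234,0,0,0],
])

```text
time_s: 47.85
position: [0.6151, 0.208, 0.0713]
tcp_rot: [[-1.0, 0.024, -0.001], [0.024, 1.0, -0.0], [0.001, -0.0, -1.0]]
force: [-0.5, 0.1, -1.1]
opening: 0.27
grasp_force: 30.0
```

Call:
drive_tool([
  [14,0,0,0.015,0,0,0],
  [14,0,0,0.03,0,0,0],
  [14,0,0,0.045,0,0,0],
  [14,0,0,0.06,0,0,0],
  [14,0,0,0.075,0,0,0],
  [14,0,0,0.075,0,0,0],
])

```text
time_s: 48.45
position: [0.6151, 0.208, 0.0623]
tcp_rot: [[-1.0, 0.024, -0.001], [0.024, 1.0, -0.0], [0.001, -0.0, -1.0]]
force: [0.5, -0.5, -1.0]
opening: 0.273
grasp_force: 30.0
```

Call:
drive_tool([
  [14,0,0,0.02,0,0,0],
  [14,0,0,0.04,0,0,0],
  [14,0,0,0.06,0,0,0],
  [14,0,0,0.08,0,0,0],
  [14,0,0,0.095,0,0,0],
  [14,0,0,0.1,0,0,0],
  [14,0,0,0.1,0,0,0],
])

```text
time_s: 49.15
position: [0.6153, 0.2081, 0.0505]
tcp_rot: [[-1.0, 0.024, -0.0], [0.024, 1.0, -0.0], [0.0, -0.0, -1.0]]
force: [-0.2, 0.1, -1.8]
opening: 0.27
grasp_force: 30.0
```

Call:
drive_tool([
  [14,0,0,0.005,0,0,0],
  [14,0,0,0.01,0,0,0],
  [14,0,0,0.014,0,0,0],
  [14,0,0,0.014,0,0,0],
  [14,0,0,0.014,0,0,0],
])

```text
time_s: 49.65
position: [0.6156, 0.2082, 0.05]
tcp_rot: [[-1.0, 0.024, 0.001], [0.024, 1.0, 0.0], [-0.001, 0.0, -1.0]]
force: [-2.6, 0.1, 5.6]
opening: 0.274
grasp_force: 30.0
```

Call:
drive_tool([
  [26,0,0,0,0,0,0],
  [30,0,0,0,0,0,0],
  [40,0,0,0,0,0,0],
  [60,0,0,0,0,0,0],
  [60,0,0,0,0,0,0],
  [60,0,0,0,0,0,0],
])

```text
time_s: 50.25
position: [0.6154, 0.2081, 0.0488]
tcp_rot: [[-1.0, 0.024, -0.0], [0.024, 1.0, -0.0], [0.0, -0.0, -1.0]]
force: [-0.7, -0.2, 0.2]
opening: 0.62
grasp_force: 0.0
```

Call:
drive_tool([
  [60,0,0,-0.08,0,0,0],
  [60,0,0,-0.2,0,0,0],
  [60,0,0,-0.4,0,0,0],
  [60,0,0,-0.6,0,0,0],
  [60,0,0,-0.8,0,0,0],
  [60,0,0,-1,0,0,0],
  [60,0,0,-1,0,0,0],
])

```text
time_s: 50.95
position: [0.6188, 0.2087, 0.1747]
tcp_rot: [[-1.0, 0.024, 0.01], [0.024, 1.0, 0.002], [-0.01, 0.002, -1.0]]
force: [0.5, -0.4, 0.1]
opening: 0.687
grasp_force: 0.0
```

Call:
drive_tool([
  [60,0.3,0,0,0,0,0],
  [60,0.6,0,0,0,0,0],
  [60,1,0,0,0,0,0],
  [60,1,0.3,0,0,0,0],
  [60,1,0.6,0,0,0,0],
  [60,1,1,0,0,0,0],
  [60,1,1,0,0,0,0],
  [60,1,1,0,0,0,0],
])

```text
time_s: 51.75
position: [0.4975, 0.3315, 0.1686]
tcp_rot: [[-1.0, 0.021, -0.001], [0.021, 1.0, -0.001], [0.001, -0.001, -1.0]]
force: [-0.5, -0.2, -0.0]
opening: 0.688
grasp_force: 0.0
```

Run:
```python
from h import *
from rig import read_state, optics
s=read_state();print(s["time_s"],np.round(s["position"],4),np.round(s["force"],1))
P=[]
for n in("scene","top"):
    c=optics.capture(n);W=cloud(c);z=W[...,2];print(n)
    P.append(c["color"][100:320,100:460] if n=="scene" else c["color"][80:300,140:500])
    m=((W[...,0]>.53)&(W[...,0]<.70)&(W[...,1]<.26)&(W[...,1]>-.16)&(z>.035)&(z<.14)).astype(np.uint8)
    k,L,st,_=cv2.connectedComponentsWithStats(m)
    for i in range(1,k):
        if st[i,4]>60:
            q=W[L==i];r=cv2.minAreaRect((q[:,:2]*1000).astype(np.float32));print(np.round(r[0],1),np.round(r[1],1),round(r[2],1),np.percentile(q[:,2],98).round(4))
    hsv=cv2.cvtColor(c["color"],cv2.COLOR_BGR2HSV)
    b=m>0
    g=W[(W[...,1]>.165)&(W[...,1]<.25)&(abs(W[...,0]-.6157)<.07)&(z>.09)&(z<.125)];r=cv2.minAreaRect((g[:,:2]*1000).astype(np.float32));print("beam",r,np.median(g[:,2]))
cv2.imwrite("pics/fin.png",np.vstack([cv2.resize(p,(490,300)) for p in P]))
```

```text
51.75 [0.4975 0.3315 0.1686] [-0.5 -0.2 -0. ]
scene
[ 608.8 -110.9] [70.7 56.3] 89.7 0.1311
[610.5 -30.4] [63.7 51.8] 89.9 0.1116
[614.2 208.8] [ 41.9 123.5] 88.5 0.1221
[612.5  48.8] [57.4 48.2] 90.0 0.0918
[615.6 128.6] [51.  44.7] 88.9 0.0728
beam ((614.2384033203125, 208.560546875), (24.319061279296875, 123.52772521972656), 88.44291687011719) 0.11576795338639935
top
[615.8 206.3] [ 41.7 120.7] 88.7 0.1218
[ 608.9 -112.6] [69.4 54.8] 88.4 0.1319
[610.3 -31.9] [63.2 50.3] 88.6 0.1125
[613.   47.3] [57.5 46. ] 89.7 0.092
[615.8 127.2] [43.5 52.1] 0.7 0.0728
beam ((615.8313598632812, 206.89892578125), (25.26512908935547, 120.74993896484375), 88.48133087158203) 0.11575452192285601
```

View pics/fin.png

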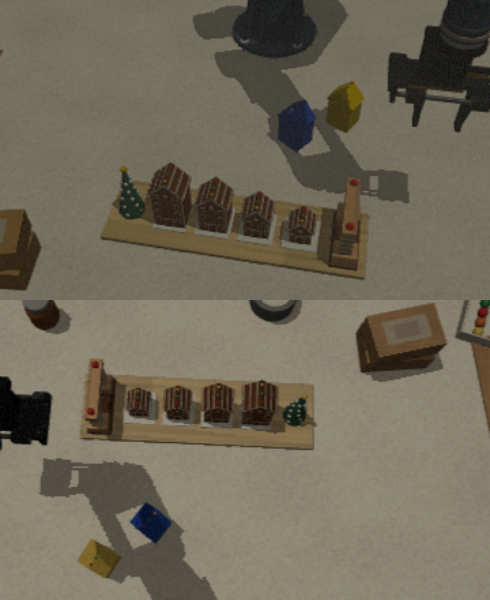

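The pictures show the gate seated on the dowels with its beam top at 116 mm, which is home. The four houses stand in height order, each within about 2 mm and 2° of its plot centre, and the gripper is clear.

```bash
python3 -c "
from rig import order
print(order.hand_in())"
```

```text
the job is handed in; nothing more can be done
None
```

The job is handed in: the gate is fully home on the dowels and the four houses stand in height order, within about 2 mm and 2° of their plots, nothing toppled, at 52 s of 141 s; the real finger tips sit about 37 mm above the reported TCP, so the first gate grasp closed on air and the second was corrected for it.

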